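# Turn a sample carrier round and load it into the tilted reader

### The arm

A 6-joint arm with a two-finger parallel gripper is mounted at the origin on a cart in front of the work surface, level with it; the furniture and walls round the work are solid. World frame = base frame: x ahead of the robot, y to its left, z up, the work surface at z = 0. Lengths are in m, angles in rad, forces in N, time in s.
With the tool pointing down it reaches from about 0.275 to 0.75 m from the base axis. Payload 10.2 kg.
Tool frame: the origin (TCP) lies on the centre line of the jaws, within the pads' length; the fingertips stand 8 mm ahead of it and the grasp point (between the pads) lies 11 mm behind it; y points along the fingers, x is the direction in which the jaws open and shut, and the axes are right-handed (so a half turn about y gives the same grasp; the last joint's range is limited). The gripper opens to 88 mm and grips with 3 to 60 N. Pads are 18 mm wide; open, the fingers measure 123 mm over their backs; the gripper's body (75 mm by 187 mm) begins 45 mm behind the grasp point.
Start: joints at [-1.452, 0.313, 1.498, -0, 1.331, -0.223], TCP at [0.176, -0.495, 0.247] pointing down, gripper open.
Joint ranges: [-2.94, 2.94], [-0.97, 2.17], [0.19, 2.56], [-1.23, 4.37], [0.02, 3.11], [-2.88, 2.88]. Speed limits (rad/s): [2.39, 2.39, 3.01, 3.14, 3.14, 3.14].

### API

Orientations are given as a unit quaternion [w, x, y, z].
In Python, from cell import status, eyes, job gives the robot as it stands.
- The arm moves only by the shell command python3 -m crank 'ROWS' [OPENING]. ROWS is JSON, a list of rows, each a list of 6 numbers: the shift along the tool's x, y, z in cm, then the turn, a rotation vector about the tool's x, y, z in degrees. A call has 1 to 8 rows; each row is the pose to reach, as a shift and turn from the pose measured when the call began, along the tool's axes at that moment; what a row does not reach only later rows make up. A row lasts 1/12 s, in which the tool goes at most 41.7 mm and 7.16 degrees, less where a joint would pass 70% of its speed; a pose out of reach is approached as far as the arm can. A call with a gripper value outside its range is refused whole. OPENING is the finger opening in cm, from 0 to 8.81, set as the call begins (- or left out, the last holds). The fingers move at their own pace and stop on an object; the grip force is fixed at half the most. Time passes only in rows, so rows that repeat a pose let the fingers close. It gives the time, the measured TCP pose, the force and the opening at its end, in the units of the state.
- status.read_state(): the state, without advancing time (a new reading comes with each control period).
- eyes.camera(name): name is "scene" or "top" or "wrist"; returns a dict with "color" (384x512x3 uint8, red, green, blue), "z_map" (384x512 float32, m along the optical axis (not along the pixel's ray), 0 where there is no reading), "K" (3x3 intrinsics, pixels), "R" (3x3) and "t" (3): a world point X has camera coordinates R X + t; the wrist camera has in their place "mount" (4x4, takes a point from camera to tool coordinates, whose origin is the TCP and whose axes are the tool frame's). Camera axes: x right, y down, z forward; pixel columns grow to the right and rows downward; lengths in m; the calibration is good to about 2 mm. A picture is of the moment at which its call begins: read the wrist's pose just before it.
- job.close_job(): hands the job in, once; it reports no verdict.
The state is a dict: "t": time; "joints": joint angles; "qvel": joint speeds; "joint_efforts": joint torques, N m; "position": TCP position; "tcp_rot": TCP orientation; "wrist_force": force on the tool from outside, world axes, zero at the start; "ft_torque": the same for the moment, N m; "gripper_width": finger opening in m.
Only numpy, scipy, OpenCV 4.12 (cv2) and the standard library are available. Lean on these libraries where they do the work, as an engineer would, in place of code of your own. Each camera call takes 0.05 s, during which the arm holds its last target.

### The job

Of the two metal sample carriers parked handle-first in the grey dock, pull out the one with three square openings, lay it flat on the free bench and let go of it. Then take it afresh by its handle block and slide it nose first, handle side up, into the tilted channel of the white reader until it is fully home, and let go. Leave the other carrier parked, and do not knock the bottle, the cup or the beaker about.

Things in the scene. Friction and masses are not known exactly. Their poses are not given: they have to be found in the camera images.
- carrier_three: Carrier to load: aluminium, 165 mm long, 0.08-0.15 kg. Nose part at its -x end: flat frame 105 x 44 x 12 mm with three square openings between 8 mm side rails. Handle at its +x end: solid block 60 x 30 x 26 mm on the same underside. Origin: underside, 82.5 mm from either end; z up. Starts level in a dock bay, underside 20 mm above the bench, only the first 68 mm of the nose sticking out.
- carrier_one: The other carrier: same outline, sizes, axes and metal, but its frame has a single long opening (89 x 28 mm). It stands in the other bay the same way and stays there. The bays' places are drawn at random.
- carrier_three_nose (a point): Middle of the nose's end face on the carrier to load: 6 mm above its underside, at its x = -82.5 mm. The side rails there can be gripped across the 44 mm. While it is parked, the first opening and about the whole second one show, with a 6 mm crossbar between them; the other carrier shows one long gap without a crossbar.
- carrier_three_handle (a point): Middle of the handle block of the carrier to load: 13 mm above its underside, at its x = +57.5 mm. Grip across the 30 mm (its y).
- dock: Fixed grey dock, 104 (x) x 144 (y) x 57 mm high. Two sleeves at its y = +38 and -38 mm, 48 mm wide (the carrier has about 2 mm play each side), 31 mm high over a floor 20 mm above the bench, roofed, closed at the back (x = +46 mm), open at the mouth plane x = -52 mm. Origin: centre of the underside; z up. Parked carriers share its axes; their noses point to its -x, towards which they pull out level.
- reader: Fixed white reader: foot 120 (x) x 108 (y) x 12 mm, a column 50 mm deep (x) and 84 mm wide (y), and the tilted channel on top; highest point about 165 mm. Origin: centre of the foot's underside; z up. -x is its front; the channel's mouth is on its +y side.
- reader_port: The reader's channel. Origin: centre of its floor, 125 mm above the bench. z = floor normal, leaning 30 deg from vertical to the reader's front (-x); x runs up the slope; y level. Inside: x -23.5 to 23.5 mm, z 0 to 15, y from the end wall at -50 to the mouth at +50; flared lips reach y = +57. Outside: x +-32, roof top z = 22. A carrier goes in towards -y. Nothing supports it before the mouth.
- port_mouth (a point): Middle of the channel's mouth: port x = 0, y = +50 mm, 6 mm above the channel floor, where the middle of the nose enters.
- port_end (a point): Where the middle of the nose is when the carrier is fully home: port x = 0, y = -50 mm (the end wall), 6 mm above the floor. Then the carrier's x lies along port +y, its z along port z, the handle outside, its block about 3 mm from the lips. Sliding takes a few newtons; it stays put when let go, having about 1.5 mm play each side.
- reagent_bottle: Loose capped brown bottle, 44 mm diameter, 89 mm high. Bystander. Origin: centre of the underside.
- specimen_cup: Loose lidded cup, 62 mm diameter, 68 mm high. Bystander. Origin: centre of the underside. The free bench lies in front of the dock (nearer the robot), between the bystanders; the bench's front edge is at x = 0.33 m, and a tall water bath stands beyond x = 0.44 m on the left, from y = 0.08 m.
- glass_beaker: Loose clear beaker, 56 mm wide, 70 mm high. Bystander. Origin: centre of the underside.

How it is judged:
On the way:
1. the three-opening carrier lies flat on the bench, let go (height (world z) of carrier_three below 0.006 m and angle between carrier_three's own z axis and vertical below 0.1 rad and contact force between carrier_three and the fingers below 0.2 N), for 0.2 s.
At the end, for the whole second after the job is handed in: The three-opening carrier lies at rest in the reader's channel, nose within 4 mm of the end wall, handle side up and aligned with the channel within about 4.5 degrees; the other carrier is still parked within 15 mm of where it was (y of carrier_three_nose in the frame of reader_port below -0.046 m and x of carrier_three_nose in the frame of reader_port between -0.006 and 0.006 m and z of carrier_three_nose in the frame of reader_port below 0.012 m and z of carrier_three_handle in the frame of reader_port above 0.009 m and angle between the x axis of carrier_three and the y axis of reader_port, either way round below 0.08 rad and angle between the z axis of carrier_three and the z axis of reader_port, either way round below 0.08 rad and linear speed of carrier_three below 0.01 m/s and distance of carrier_one from where it was at the start of the episode below 0.015 m); the robot touches nothing.
It fails at once if the other carrier moved by more than 15 mm (distance of carrier_one from where it was at the start of the episode above 0.015 m).
It fails at once if bottle moved by more than 20 mm (distance of reagent_bottle from where it was at the start of the episode above 0.02 m).
It fails at once if cup moved by more than 20 mm (distance of specimen_cup from where it was at the start of the episode above 0.02 m).
It fails at once if beaker moved by more than 20 mm (distance of glass_beaker from where it was at the start of the episode above 0.02 m).
It also fails if it takes over 69 s, if anything falls off the work surface, if the arm or the gripper's body presses on something with over 40 N, if the wrist force passes 120 N, or if a joint passes its speed limit or range.

## Working session

There is one attempt and no reset: what is moved stays moved. The work goes in short steps, Python scripts to look and compute and a shell command to move; the robot and the scene stay as the last step left them, time stands still between calls to the robot, and variables do not carry over. Pictures are saved under pics/ and viewed, and the job is handed in when it is done.

```bash
ls; mkdir -p pics; python3 - <<'E'
from cell import status, eyes
import cv2
s=status.read_state(); print(s)
for n in ["scene","top"]:
    c=eyes.camera(n); cv2.imwrite(f"pics/{n}0.png",cv2.cvtColor(c["color"],cv2.COLOR_RGB2BGR)); print(n,c["K"],c["R"],c["t"])
    import numpy as np; np.savez(f"pics/{n}0.npz",**{k:v for k,v in c.items()})
E
```

```text
pics
{'t': 0.0, 'joints': array([-1.45240242e+00,  3.13392531e-01,  1.49839723e+00,  4.10853788e-05,
        1.33097537e+00, -2.23396540e-01]), 'qvel': array([ 0.00025404, -0.00014446, -0.00012461, -0.00229184, -0.00052886,
        0.00099691]), 'joint_efforts': array([ 1.89072994e-04, -4.02207398e+01, -2.52271181e+01,  6.94403518e-02,
        3.52900336e-02, -8.02228828e-05]), 'position': array([ 0.17593975, -0.49441047,  0.24620547]), 'tcp_rot': array([ 0.5780642 , -0.57742913,  0.40795376, -0.40742007]), 'wrist_force': array([ 0.01618117,  0.27194457, -0.63077516]), 'ft_torque': array([-0.02206989,  0.02033222,  0.00401682]), 'gripper_width': 0.08781651476270674}
scene [[433.68538882   0.         254.34644225]
 [  0.         433.68538882 188.49392405]
 [  0.           0.           1.        ]] [[-0.99820155 -0.05457392  0.02480628]
 [-0.05052673  0.54324211 -0.83805433]
 [ 0.03226009 -0.83780051 -0.54502256]] [0.52838916 0.21941527 1.00579572]
top [[379.64201191   0.         265.53099749]
 [  0.         379.64201191 189.95591774]
 [  0.           0.           1.        ]] [[ 0.02354603 -0.99960891  0.0150866 ]
 [-0.9852996  -0.02575783 -0.1688823 ]
 [ 0.16920485 -0.01088831 -0.98552076]] [-0.19338603  0.57368709  1.14333509]
```

```bash
python3 - <<'E'
import cv2
for n in ["scene","top"]:
    a=cv2.imread(f"pics/{n}0.png"); cv2.imwrite(f"pics/{n}0b.png",cv2.resize(a,(800,600),interpolation=cv2.INTER_CUBIC))
E
```

```text
(no output)
```

View pics/scene0b.png

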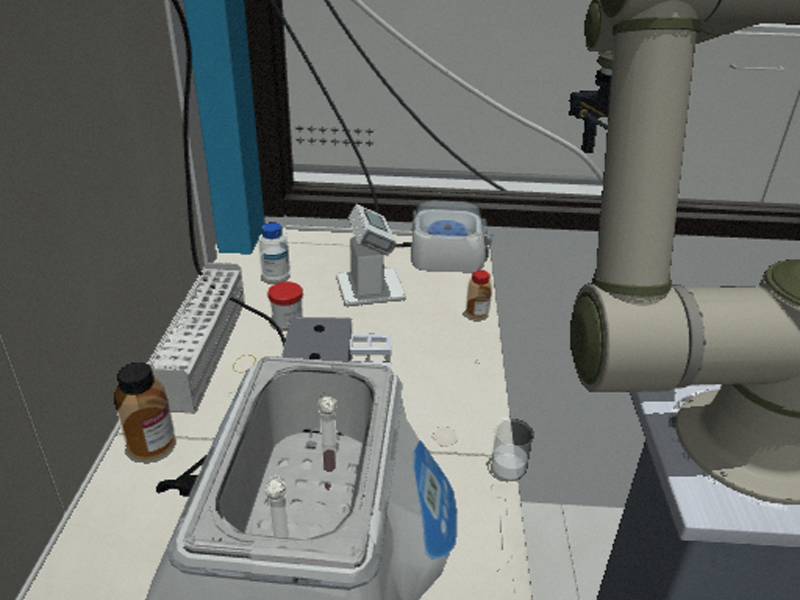

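View pics/top0b.png

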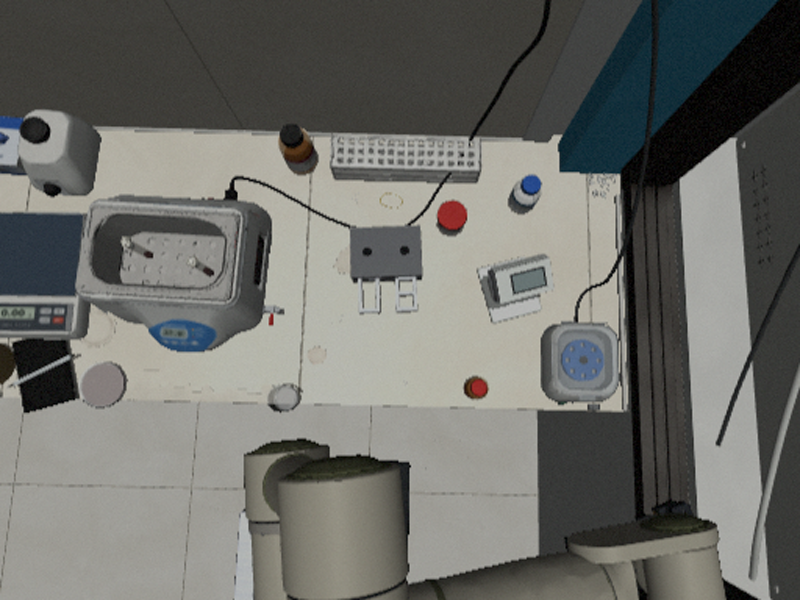

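The top view shows the dock at about (386,250). The right-hand nose at (407,295) has a crossbar, so that is the three-opening carrier. The reader is at (515,285), the brown bottle at (477,387), the red-lidded cup at (452,215) and the beaker at (285,397). Next I'll enlarge and measure.

```bash
cat > h.py <<'E'
import numpy as np
def load(n): return dict(np.load(f"pics/{n}.npz"))
def pix(c,u,v,z=None):
    """pixel->world using depth, or intersect world height z"""
    K=c["K"];d=np.linalg.inv(K)@np.array([u,v,1.]);R=c["R"];t=c["t"]
    if z is None:
        Z=c["z_map"][int(round(v)),int(round(u))]; return R.T@(d*Z-t)
    o=-R.T@t; w=R.T@d; return o+w*(z-o[2])/w[2]
def cloud(c):
    H,W=c["z_map"].shape; u,v=np.meshgrid(np.arange(W),np.arange(H))
    Z=c["z_map"]; P=np.stack([(u-c["K"][0,2])/c["K"][0,0]*Z,(v-c["K"][1,2])/c["K"][1,1]*Z,Z],-1)
    return (P-c["t"])@c["R"]
E
python3 - <<'E'
import cv2
a=cv2.imread("pics/top0.png")
cv2.imwrite("pics/tc1.png",cv2.resize(a[135:215,215:295],(800,800),interpolation=cv2.INTER_NEAREST)[:600])
cv2.imwrite("pics/tc1.png",cv2.resize(a[140:205,215:280],(600,600),interpolation=cv2.INTER_CUBIC))
cv2.imwrite("pics/tc2.png",cv2.resize(a[155:215,295:375],(800,600),interpolation=cv2.INTER_CUBIC))
E
```

```text
(no output)
```

View pics/tc1.png

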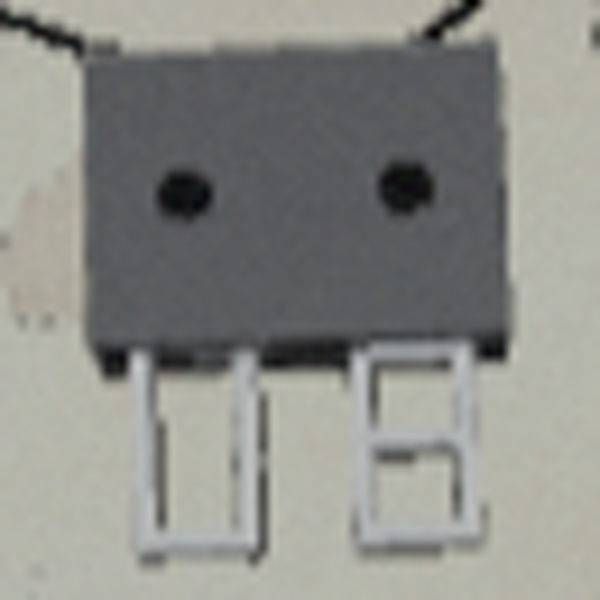

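View pics/tc2.png

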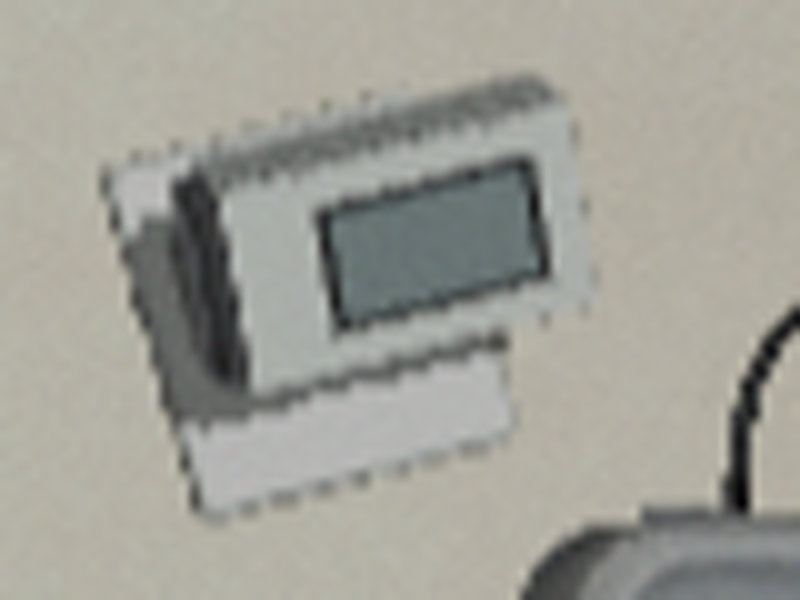

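```bash
python3 - <<'E'
import numpy as np,cv2
from h import *
for n in ["top0","scene0"]:
    c=load(n);P=cloud(c);col=c["color"].astype(int)
    ok=c["z_map"]>0
    def sel(x0,x1,y0,y1,z0,z1): return ok&(P[...,0]>x0)&(P[...,0]<x1)&(P[...,1]>y0)&(P[...,1]<y1)&(P[...,2]>z0)&(P[...,2]<z1)
    b=sel(.35,.6,-.1,.05,-.01,.01); print(n,"bench z",np.median(P[b][:,2]))
    for nm,w in dict(dock=(.3,.75,-.15,.1,.05,.065),dockcar=(.3,.6,-.15,.1,.025,.04),cup=(.45,.8,-.25,-.05,.06,.08),bottle=(.33,.45,-.3,-.1,.075,.1),beaker=(.3,.45,.0,.2,.05,.085),foot=(.4,.7,-.4,-.15,.006,.018),reader=(.4,.75,-.4,-.15,.1,.18)).items():
        m=sel(*w)
        if m.sum()<5: print(nm,"none");continue
        Q=P[m]; r=cv2.minAreaRect(Q[:,:2].astype(np.float32)*1000)
        print(nm,m.sum(),Q.min(0).round(3),Q.max(0).round(3),np.median(Q,0).round(3),"rect",np.round(r[0],1),np.round(r[1],1),round(r[2],1))
E
```

```text
top0 bench z 0.0013237011600192577
dock 1106 [ 0.35 -0.15  0.05] [0.726 0.1   0.065] [ 0.668 -0.095  0.059] rect [559.5  -3.3] [151.8 438.9] 52.5
dockcar 274 [ 0.352 -0.15   0.025] [0.6  0.1  0.04] [ 0.553 -0.066  0.032] rect [515.1   9.9] [163.  337.8] 43.8
cup 555 [ 0.617 -0.25   0.06 ] [ 0.778 -0.05   0.075] [ 0.695 -0.148  0.062] rect [ 683.6 -154.3] [126.8 236.7] 17.6
bottle 62 [ 0.385 -0.3    0.075] [ 0.421 -0.283  0.098] [ 0.403 -0.294  0.09 ] rect [ 403.2 -291.3] [16.6 35.9] 89.5
beaker 79 [0.347 0.047 0.05 ] [0.398 0.1   0.077] [0.374 0.086 0.068] rect [373.2  74.8] [51.9 50.3] 79.8
foot 576 [ 0.4   -0.399  0.006] [ 0.699 -0.151  0.018] [ 0.569 -0.337  0.012] rect [ 549.5 -275.2] [297.9 248.2] 0.2
reader 706 [ 0.56  -0.4    0.109] [ 0.647 -0.313  0.166] [ 0.601 -0.358  0.147] rect [ 603.1 -364. ] [71.7 91.3] 15.9
scene0 bench z -0.00012324988791623926
dock 971 [ 0.346 -0.15   0.05 ] [0.721 0.1   0.065] [ 0.654 -0.099  0.057] rect [529.8 -37.7] [108.2 441.7] 62.2
dockcar 238 [ 0.347 -0.149  0.025] [0.598 0.1   0.04 ] [0.392 0.054 0.032] rect [474.7 -21.5] [ 62.6 341.6] 44.1
cup 163 [ 0.634 -0.25   0.06 ] [ 0.774 -0.099  0.07 ] [ 0.742 -0.231  0.066] rect [ 703.2 -173.4] [ 54.6 199.2] 31.1
bottle 71 [ 0.383 -0.3    0.075] [ 0.413 -0.283  0.091] [ 0.4   -0.29   0.085] rect [ 397.9 -291.2] [30.8 17.3] 1.8
beaker 357 [0.343 0.049 0.05 ] [0.395 0.105 0.072] [0.37  0.073 0.061] rect [369.3  78.4] [54.4 51.2] 79.8
foot 461 [ 0.402 -0.4    0.006] [ 0.672 -0.278  0.018] [ 0.593 -0.34   0.011] rect [ 536.  -344.6] [104.1 281.4] 83.9
reader 534 [ 0.555 -0.4    0.101] [ 0.645 -0.309  0.161] [ 0.598 -0.342  0.138] rect [ 598.4 -362. ] [71.8 97.3] 15.1
```

```bash
python3 - <<'E'
import numpy as np,cv2
from h import *
from scipy.spatial.transform import Rotation as Ro
from cell import status
s=status.read_state();q=s["tcp_rot"];print(Ro.from_quat(np.r_[q[1:],q[0]]).as_matrix().round(3))
c=load("top0")
f=lambda x,y:(215+(x+.5)*65/600-.5,140+(y+.5)*65/600-.5)
print("dock top corners");
for p in [(85,52),(497,42),(507,340),(90,340)]: print(pix(c,*f(*p),z=.057).round(4))
print("three nose corners, z=.032")
for p in [(357,548),(480,543),(472,345),(352,350)]: print(pix(c,*f(*p),z=.032).round(4))
print("one nose")
for p in [(140,556),(258,550)]: print(pix(c,*f(*p),z=.032).round(4))
for n in ["top0","scene0"]:
    c=load(n);P=cloud(c)
    ok=c["z_map"]>0
    def sel(x0,x1,y0,y1,z0,z1): return ok&(P[...,0]>x0)&(P[...,0]<x1)&(P[...,1]>y0)&(P[...,1]<y1)&(P[...,2]>z0)&(P[...,2]<z1)
    for nm,w in dict(dock=(.5,.72,-.19,.0,.05,.065),cup=(.64,.8,-.29,-.19,.06,.08),bottle=(.33,.45,-.34,-.22,.07,.1),foot=(.5,.7,-.46,-.27,.006,.018),reader=(.4,.75,-.46,-.25,.1,.18)).items():
        m=sel(*w);Q=P[m]; r=cv2.minAreaRect(Q[:,:2].astype(np.float32)*1000)
        print(n,nm,m.sum(),Q.min(0).round(3),Q.max(0).round(3),np.median(Q,0).round(3),"rect",np.round(r[0],1),np.round(r[1],1),round(r[2],1))
E
```

```text
[[ 0.335 -0.     0.942]
 [-0.942  0.001  0.335]
 [-0.001 -1.     0.   ]]
dock top corners
[ 0.7183 -0.0426  0.057 ]
[ 0.7259 -0.1847  0.057 ]
[ 0.6208 -0.1904  0.057 ]
[ 0.617  -0.0486  0.057 ]
three nose corners, z=.032
[ 0.5515 -0.1409  0.032 ]
[ 0.5544 -0.1832  0.032 ]
[ 0.6239 -0.1788  0.032 ]
[ 0.621  -0.1371  0.032 ]
one nose
[ 0.5468 -0.0664  0.032 ]
[ 0.55   -0.1068  0.032 ]
top0 dock 1405 [ 0.617 -0.189  0.05 ] [ 0.72  -0.043  0.065] [ 0.669 -0.115  0.059] rect [ 670.9 -116.6] [102.1 142.7] 2.3
top0 cup 290 [ 0.718 -0.278  0.062] [ 0.778 -0.22   0.075] [ 0.747 -0.249  0.069] rect [ 748.3 -249.4] [59.9 57.5] 1.2
top0 bottle 152 [ 0.382 -0.323  0.071] [ 0.421 -0.283  0.098] [ 0.403 -0.302  0.089] rect [ 402.5 -302.4] [39.8 38.7] 45.0
top0 foot 579 [ 0.504 -0.459  0.006] [ 0.699 -0.271  0.018] [ 0.575 -0.363  0.013] rect [ 601.5 -365.6] [194.1 186.5] 0.6
top0 reader 1170 [ 0.403 -0.46   0.1  ] [ 0.654 -0.313  0.166] [ 0.596 -0.386  0.142] rect [ 519.  -400.2] [253.6 113.8] 16.3
scene0 dock 1094 [ 0.613 -0.189  0.051] [ 0.72  -0.068  0.061] [ 0.666 -0.124  0.057] rect [ 668.  -127.3] [104.4 122.7] 2.3
scene0 cup 241 [ 0.714 -0.279  0.06 ] [ 0.774 -0.214  0.07 ] [ 0.743 -0.241  0.067] rect [ 744.4 -244.8] [62.4 60.2] 71.8
scene0 bottle 140 [ 0.378 -0.313  0.07 ] [ 0.418 -0.277  0.091] [ 0.399 -0.291  0.082] rect [ 398.2 -295.1] [36.3 39.7] 86.1
scene0 foot 511 [ 0.5   -0.457  0.006] [ 0.675 -0.303  0.018] [ 0.588 -0.352  0.011] rect [ 576.1 -378.7] [179.4 114.4] 18.7
scene0 reader 821 [ 0.403 -0.46   0.1  ] [ 0.649 -0.309  0.161] [ 0.589 -0.367  0.133] rect [ 515.8 -396.4] [250.9 116.6] 16.8
```

```bash
python3 -m crank '[[-2,0.5,5,0,3,0],[-4,1,10,0,6,0],[-6,1.5,15,0,9,0],[-8,2,20,0,12,0],[-10,2.5,25,0,14,0],[-11,3,30,0,16.6,0],[-13,3.5,35,0,16.6,0],[-15,4,40,0,16.6,0]]' 5.6
python3 - <<'E'
import numpy as np
from h import *
c=load("top0")
f=lambda x,y:(295+(x+.5)/10-.5,155+(y+.5)/10-.5)
for p in [(203,520),(512,437),(103,165)]: print(pix(c,*f(*p),z=.012).round(4))
E
```

```text
t: 0.77
position: [0.4303, -0.2785, 0.2151]
tcp_rot: [0.513, -0.513, 0.487, -0.486]
wrist_force: [-0.2, -1.8, 0.1]
gripper_width: 0.0561
[ 0.5347 -0.34    0.012 ]
[ 0.5644 -0.4404  0.012 ]
[ 0.6511 -0.3069  0.012 ]
```

```bash
python3 -m crank '[[-3,1,3,0,0,0],[-6,2,6,0,0,0],[-8,3,9,0,0,0],[-10,4,12,0,0,0],[-11,5,14,0,0,0],[-11,5.5,14.5,0,0,0],[-11,5.5,14.5,0,0,0]]'
cat >> h.py <<'E'
from scipy.spatial.transform import Rotation as Ro
def tool(s):
    q=s["tcp_rot"]; return Ro.from_quat(np.r_[q[1:],q[0]]).as_matrix(), np.array(s["position"])
def wrist(name):
    from cell import status,eyes
    import cv2
    s=status.read_state(); c=eyes.camera("wrist"); Rt,pt=tool(s)
    M=c["mount"]; Rc=Rt@M[:3,:3]; o=Rt@M[:3,3]+pt
    d=dict(color=c["color"],z_map=c["z_map"],K=c["K"],R=Rc.T,t=-Rc.T@o,tp=pt,tR=Rt,joints=s["joints"])
    np.savez(f"pics/{name}.npz",**d)
    im=cv2.cvtColor(c["color"],cv2.COLOR_RGB2BGR); cv2.imwrite(f"pics/{name}.png",cv2.resize(im,(800,600),interpolation=cv2.INTER_CUBIC))
    return d
E
python3 - <<'E'
from h import *
from cell import status
d=wrist("w1"); print(tool(status.read_state())[0].round(4)); print("cam o",-(d["R"].T@d["t"]),d["R"][2])
E
```

```text
t: 1.35
position: [0.5694, -0.1603, 0.1584]
tcp_rot: [-0.513, 0.513, -0.488, 0.485]
wrist_force: [-0.2, -0.7, -0.6]
gripper_width: 0.0556
[[ 0.0522 -0.002   0.9986]
 [-0.9986  0.0018  0.0522]
 [-0.0019 -1.     -0.0019]]
cam o [ 0.65273561 -0.15735578  0.2961022 ] [-0.32171906 -0.01546755 -0.94670883]
```

View pics/w1.png

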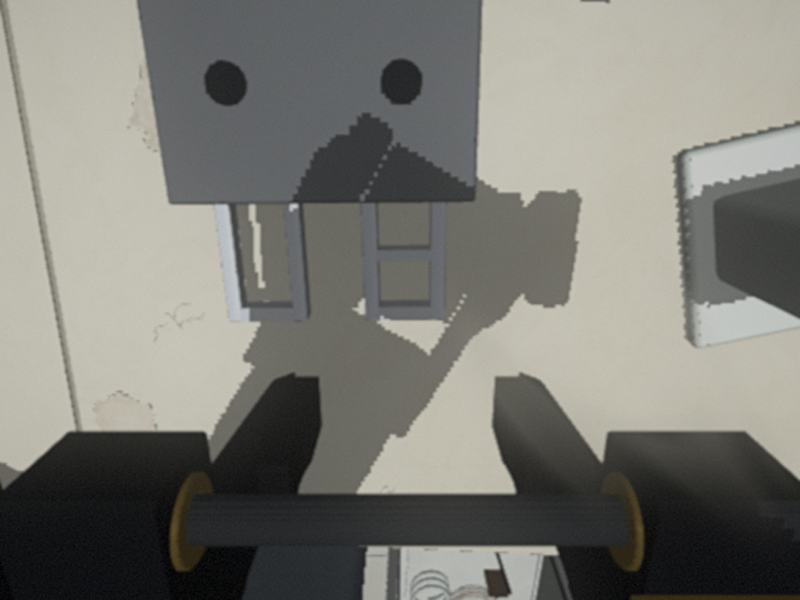

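The wrist view shows the crossbarred nose at about (366–445, 203–320), between and ahead of the fingers. The reader foot is at the right edge.

```bash
python3 - <<'E'
from h import *
d=load("w1")
for p in [(366,320),(445,320),(444,203),(361,203),(230,320),(308,320)]: print(p,pix(d,p[0]*.64,p[1]*.64,z=.032).round(4),pix(d,(p[0]+4 if p[0]<400 else p[0]-5)*.64,(p[1]-5)*.64).round(4))
for p in [(168,202),(476,200),(480,2)]: print("dock",pix(d,p[0]*.64,p[1]*.64,z=.057).round(4))
E
```

```text
(366, 320) [ 0.5507 -0.14    0.032 ] [ 0.5534 -0.1421  0.0308]
(445, 320) [ 0.5531 -0.1837  0.032 ] [ 0.5561 -0.1807  0.0326]
(444, 203) [ 0.6172 -0.1782  0.032 ] [ 0.6225 -0.1739  0.0556]
(361, 203) [ 0.6149 -0.1356  0.032 ] [ 0.6211 -0.1396  0.0582]
(230, 320) [ 0.5467 -0.0646  0.032 ] [ 0.5495 -0.0668  0.0314]
(308, 320) [ 0.549  -0.1079  0.032 ] [ 0.5394 -0.1041 -0.0014]
dock [ 0.6142 -0.048   0.057 ]
dock [ 0.6227 -0.191   0.057 ]
dock [ 0.7034 -0.1848  0.057 ]
```

```bash
python3 -m crank '[[0,4,0.4,0,-0.4,0],[0,8,0.8,0,-0.4,0],[0,11,0.8,0,-0.4,0],[0,12.5,0.8,0,-0.4,0],[0,13.6,0.8,0,-0.4,0],[0,13.6,0.8,0,-0.4,0],[0,13.6,0.8,0,-0.4,0]]'
python3 - <<'E'
from h import *
d=wrist("w2")
E
```

```text
t: 1.98
position: [0.5766, -0.1615, 0.0245]
tcp_rot: [0.514, -0.514, 0.486, -0.485]
wrist_force: [0.5, -0.3, -0.6]
gripper_width: 0.0562
```

View pics/w2.png

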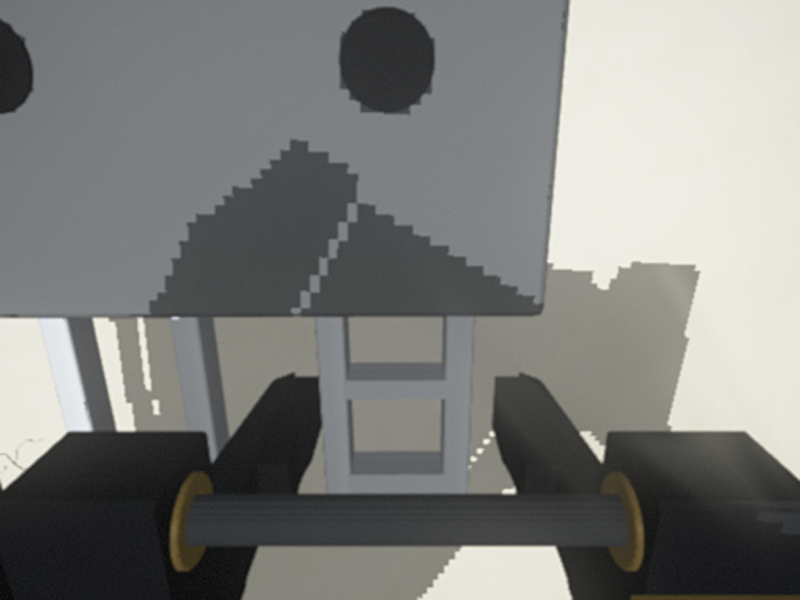

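The carrier sits between the fingers, its centre at u≈398 against 407 for the jaws. I'll shift 1 mm and close.

```bash
python3 -m crank '[[-0.15,0.1,0,0,0,0],[-0.15,0.1,0,0,0,0]]' && python3 -m crank '[[0,0,0,0,0,0],[0,0,0,0,0,0],[0,0,0,0,0,0],[0,0,0,0,0,0],[0,0,0,0,0,0]]' 3.5
```

```text
t: 2.2
position: [0.5775, -0.1603, 0.0256]
tcp_rot: [0.515, -0.514, 0.484, -0.486]
wrist_force: [-0.2, 1.0, 0.3]
gripper_width: 0.0559
t: 2.62
position: [0.5778, -0.1603, 0.0259]
tcp_rot: [0.515, -0.514, 0.484, -0.486]
wrist_force: [0.3, -0.1, 2.1]
gripper_width: 0.0435
```

```bash
python3 -m crank '[[0,0,-1,0,0,0],[0,0,-2.5,0,0,0],[0,0,-4,0,0,0],[0,0,-6,0,0,0],[0,0,-8,0,0,0],[0,0,-10,0,0,0],[0,0,-12,0,0,0],[0,0,-14,0,0,0]]'
python3 - <<'E'
from h import *
d=wrist("w3")
E
```

```text
t: 3.28
position: [0.4368, -0.1682, 0.0253]
tcp_rot: [0.515, -0.514, 0.484, -0.486]
wrist_force: [0.9, -1.1, -1.8]
gripper_width: 0.0436
```

View pics/w3.png

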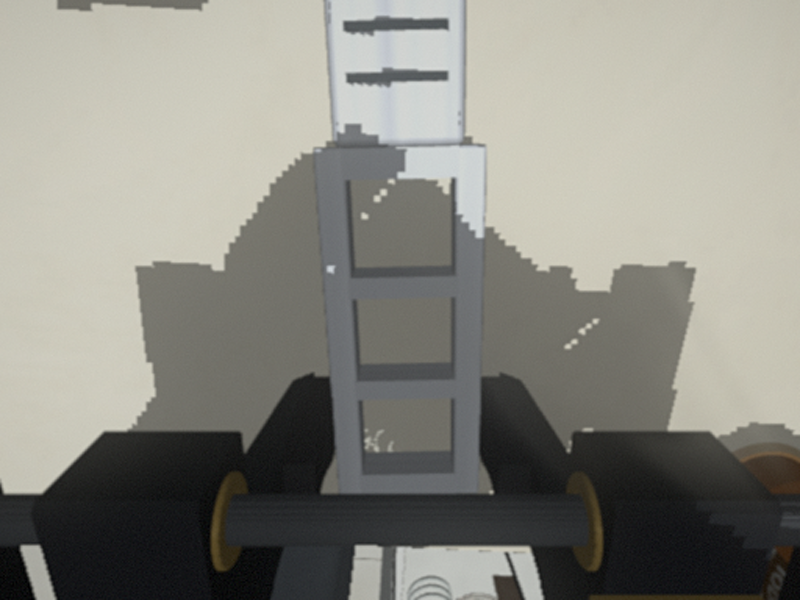

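```bash
python3 -m crank '[[-1.5,0,0,0,0,0],[-3,0.2,0,0,0,0],[-3,0.7,0,0,0,0],[-3,1.1,0,0,0,0],[-3,1.4,0,0,0,0],[-3,1.55,0,0,0,0],[-3,1.55,0,0,0,0]]'
```

```text
t: 3.92
position: [0.4321, -0.1381, 0.0088]
tcp_rot: [0.514, -0.514, 0.486, -0.485]
wrist_force: [-1.1, 0.0, -2.6]
gripper_width: 0.0438
```

```bash
python3 -m crank '[[0,0,0,0,0,0],[0,0,0,0,0,0],[0,0,0,0,0,0],[0,0,0,0,0,0]]' 6 && python3 -m crank '[[0,-0.5,0,0,0,0],[0,-3,0,0,0,0],[0,-7,0,0,0,0],[0,-10,0,0,0,0],[0,-13,0,0,0,0],[0,-13,0,0,0,0]]'
python3 - <<'E'
from h import *
d=wrist("w4"); print(d["joints"])
E
```

```text
t: 4.25
position: [0.4322, -0.1383, 0.009]
tcp_rot: [0.514, -0.514, 0.486, -0.485]
wrist_force: [-0.3, -0.4, -0.3]
gripper_width: 0.0596
t: 4.75
position: [0.4344, -0.1396, 0.1444]
tcp_rot: [0.515, -0.513, 0.483, -0.488]
wrist_force: [0.1, -0.1, -0.1]
gripper_width: 0.0599
[-5.69154558e-01  2.75505343e-01  1.84002647e+00  9.48861253e-04
  1.01781708e+00  9.43280880e-01]
```

View pics/w4.png

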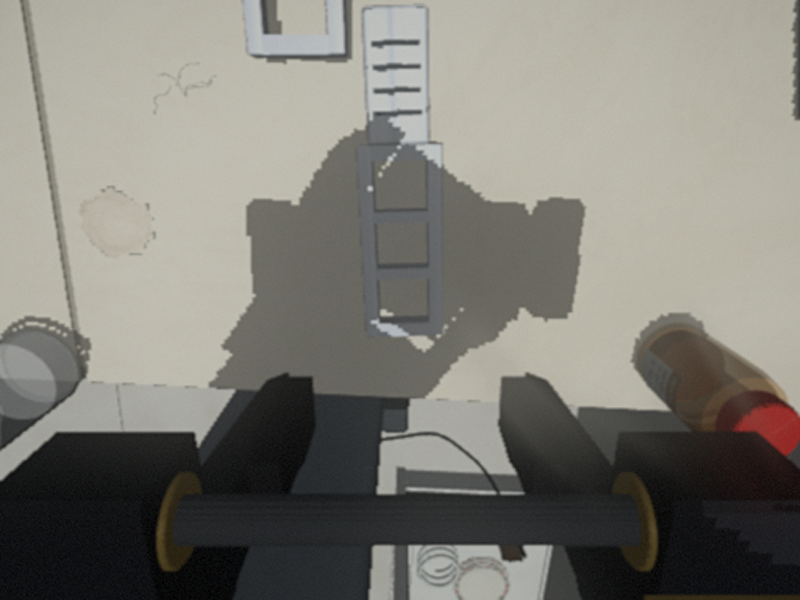

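The carrier lies flat with three openings visible. Its nose end is at about (368–442,333) and its handle at (363–428, 5–143). Carrier_one's nose at (297,50) is close on the left, so I'll grip the handle toward its front half.

```bash
python3 - <<'E'
from h import *
import cv2
a=cv2.imread("pics/w4.png"); 
raw=cv2.cvtColor(load("w4")["color"],cv2.COLOR_RGB2BGR)
cv2.imwrite("pics/w4c.png",cv2.resize(raw[0:110,150:300],(800,587),interpolation=cv2.INTER_CUBIC))
d=load("w4")
k=.64
for n,p,z in [("noseL",(366,333),.012),("noseR",(442,335),.012),("frR",(443,145),.012),("frL",(357,145),.012),("hL0",(370,142),.026),("hR0",(429,142),.026),("hLe",(363,8),.026),("hRe",(428,5),.026),("one L",(247,52),.032),("one R",(349,58),.032)]:
    print(n,pix(d,p[0]*k,p[1]*k,z=z).round(4))
for p in [(400,60),(375,100),(365,230),(436,300)]: print(pix(d,p[0]*k,p[1]*k).round(4))
E
```

```text
noseL [ 0.4068 -0.1201  0.012 ]
noseR [ 0.408  -0.1635  0.012 ]
frR [ 0.5118 -0.1558  0.012 ]
frL [ 0.5092 -0.1121  0.012 ]
hL0 [ 0.5113 -0.1195  0.026 ]
hR0 [ 0.513  -0.1479  0.026 ]
hLe [ 0.5682 -0.1144  0.026 ]
hRe [ 0.5711 -0.1433  0.026 ]
one L [ 0.5466 -0.0638  0.032 ]
one R [ 0.5468 -0.1093  0.032 ]
[ 0.5482 -0.132   0.0251]
[ 0.5303 -0.1212  0.0258]
[ 0.466  -0.1176  0.0121]
[ 0.4286 -0.1586  0.0112]
```

View pics/w4c.png

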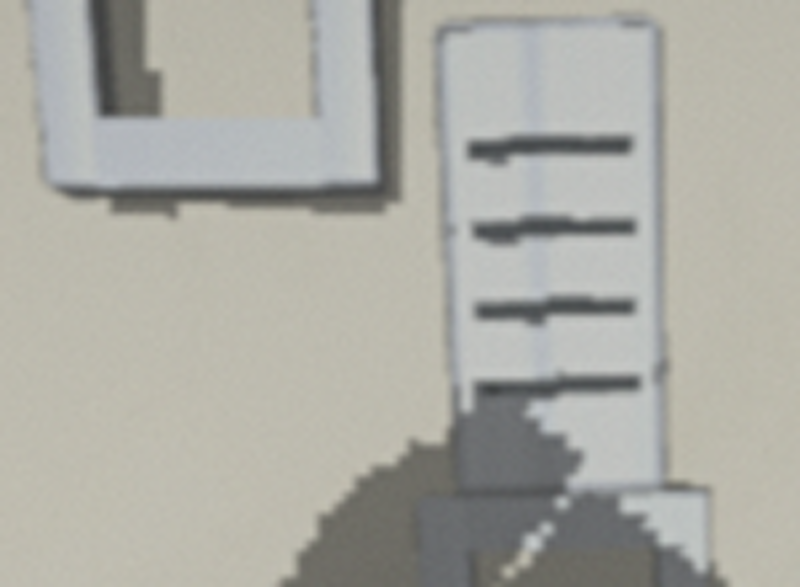

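```bash
python3 -m crank '[[0,0,3,0,-1,0],[-0.1,1,6,0,-1,0],[-0.15,3,9.1,0,-1,0],[-0.15,6,9.1,0,-1,0],[-0.15,8,9.1,0,-1,0],[-0.15,8,9.1,0,-1,0]]' 4.6
python3 - <<'E'
from h import *
d=wrist("w5"); print(d["tR"].round(4))
E
```

```text
t: 5.3
position: [0.5221, -0.1311, 0.0572]
tcp_rot: [-0.518, 0.519, -0.482, 0.479]
wrist_force: [-0.6, -0.1, -0.5]
gripper_width: 0.0457
[[ 0.0755 -0.004   0.9971]
 [-0.9971  0.0023  0.0755]
 [-0.0026 -1.     -0.0038]]
```

View pics/w5.png

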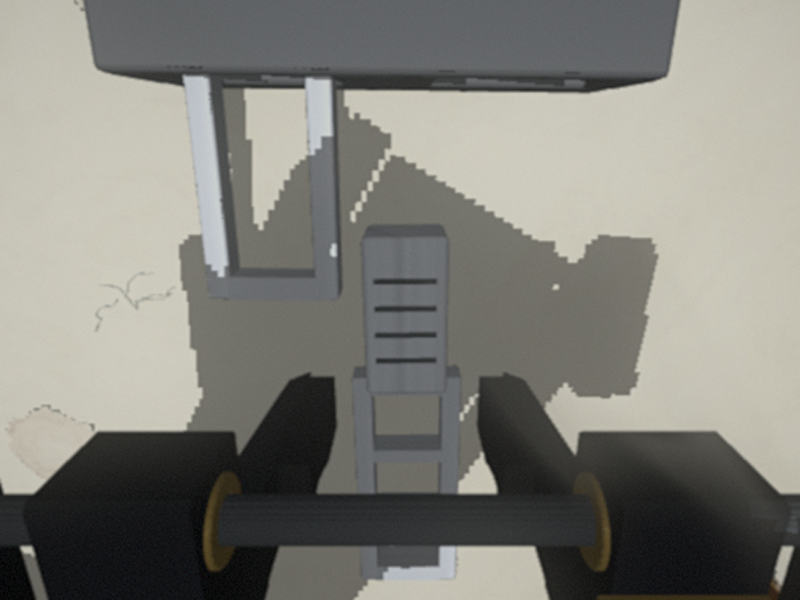

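```bash
python3 -m crank '[[0.15,1.5,0.35,0,0,0],[0.15,3,0.35,0,0,0],[0.15,4,0.35,0,0,0],[0.15,4.5,0.35,0,0,0],[0.15,4.5,0.35,0,0,0],[0.15,4.5,0.35,0,0,0]]'
python3 - <<'E'
from h import *
d=wrist("w6"); print(d["tR"].round(4))
E
```

```text
t: 5.85
position: [0.527, -0.1332, 0.0156]
tcp_rot: [0.519, -0.518, 0.481, -0.481]
wrist_force: [-0.6, -0.0, -0.3]
gripper_width: 0.0461
[[ 7.510e-02  1.000e-04  9.972e-01]
 [-9.972e-01  3.000e-04  7.510e-02]
 [-3.000e-04 -1.000e+00  1.000e-04]]
```

View pics/w6.png

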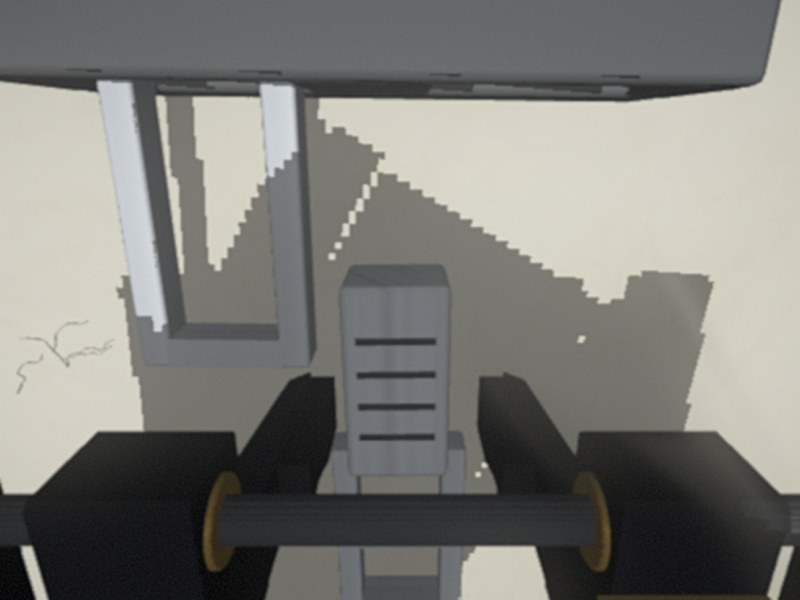

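```bash
python3 -m crank '[[-0.15,0.35,0,0,0,0],[-0.15,0.35,0,0,0,0],[-0.15,0.35,0,0,0,0]]' && python3 -m crank '[[0,0,0,0,0,0],[0,0,0,0,0,0],[0,0,0,0,0,0],[0,0,0,0,0,0],[0,0,0,0,0,0]]' 2
```

```text
t: 6.15
position: [0.5271, -0.1316, 0.0125]
tcp_rot: [0.519, -0.518, 0.481, -0.481]
wrist_force: [-0.6, -0.4, 0.2]
gripper_width: 0.0457
t: 6.57
position: [0.5272, -0.1316, 0.0126]
tcp_rot: [0.519, -0.518, 0.481, -0.481]
wrist_force: [-0.2, -0.9, 1.8]
gripper_width: 0.03
```

Gripped at 30.0 mm. Now I'll lift straight up, and meanwhile fit the reader roof from the clouds already taken.

```bash
python3 -m crank '[[0,-2,0,0,0,0],[0,-5,0,0,0,0],[0,-9,0,0,0,0],[0,-13,0,0,0,0],[0,-17,0,0,0,0],[0,-19,0,0,0,0],[0,-19,0,0,0,0]]'
python3 - <<'E'
import numpy as np
from h import *
from scipy.optimize import least_squares
for n in ["top0","scene0"]:
    c=load(n);P=cloud(c);ok=c["z_map"]>0
    m=ok&(P[...,0]>.5)&(P[...,0]<.7)&(P[...,1]>-.46)&(P[...,1]<-.28)&(P[...,2]>.105)&(P[...,2]<.175)
    Q=P[m]
    # RANSAC plane
    rng=np.random.default_rng(0);best=0
    for _ in range(500):
        a=Q[rng.choice(len(Q),3,False)];nn=np.cross(a[1]-a[0],a[2]-a[0]);l=np.linalg.norm(nn)
        if l<1e-6: continue
        nn/=l; k=abs((Q-a[0])@nn)<.003
        if k.sum()>best: best=k.sum();K=k
    T=Q[K];o=T.mean(0);nn=np.linalg.svd(T-o)[2][2];nn*=np.sign(nn[2])
    print(n,len(Q),best,"n",nn.round(3),"tilt",np.degrees(np.arccos(nn[2])).round(1),"yaw",np.degrees(np.arctan2(-nn[1],-nn[0])).round(1))
    psi=np.radians(16.2);X=np.array([np.cos(psi)*.866,np.sin(psi)*.866,.5]);Y=np.array([-np.sin(psi),np.cos(psi),0]);Z=np.cross(X,Y)
    B=T@np.stack([X,Y,Z],1); lo,hi=np.percentile(B,1,0),np.percentile(B,99,0); print("ext mm",(hi-lo)*1000)
    ctr=(lo+hi)/2;ctr[2]=np.median(B[:,2])-.022; print("port origin",(np.stack([X,Y,Z],1)@ctr).round(4))
E
```

```text
t: 7.15
position: [0.5284, -0.1323, 0.2074]
tcp_rot: [0.52, -0.517, 0.478, -0.484]
wrist_force: [0.0, -0.7, -1.1]
gripper_width: 0.0297
top0 971 653 n [-0.485 -0.129  0.865] tilt 30.1 yaw 14.9
ext mm [ 63.07832695 108.0886493    6.69055214]
port origin [ 0.6092 -0.3751  0.1276]
scene0 626 291 n [-0.476 -0.13   0.87 ] tilt 29.5 yaw 15.3
ext mm [ 64.29344524 109.58203674   5.1931977 ]
port origin [ 0.6046 -0.3709  0.125 ]
```

```bash
cat >> h.py <<'E'
import json,os
def port(o=(.607,-.374,.125),psi=16.):
    p=np.radians(psi);X=np.array([np.cos(p)*np.cos(np.pi/6),np.sin(p)*np.cos(np.pi/6),.5]);Y=np.array([-np.sin(p),np.cos(p),0]);Z=np.cross(X,Y)
    return np.stack([X,Y,Z],1),np.array(o)
def need(Rg,pg):
    from cell import status
    Rt,pt=tool(status.read_state())
    rv=Ro.from_matrix(Rt.T@Rg).as_rotvec(degrees=True)
    print("shift cm",(Rt.T@(pg-pt)*100).round(2),"turn deg",rv.round(2),"| tcp",pt.round(4),"goal",np.round(pg,4))
def Rgoal(PR): # tool axes: x=port x, y=-port z, z=port y
    return np.stack([PR[:,0],-PR[:,2],PR[:,1]],1)
E
python3 - <<'E'
from h import *
PR,po=port(); need(Rgoal(PR),po+PR@np.array([0,.21,.045]))
E
```

```text
shift cm [ 4.57  4.36 -0.48] turn deg [ 26.42 -99.05 -21.02] | tcp [ 0.5284 -0.1323  0.2074] goal [ 0.5275 -0.1783  0.164 ]
```

```bash
python3 -m crank '[[0,0,0,1.5,-6,-1.3],[0,0,0,3.2,-12,-2.5],[0.5,0,0,4.8,-18,-3.8],[1,0,0,6.4,-24,-5.1],[1.5,0,0,8,-30,-6.4],[2,0,0,9.6,-36,-7.6],[2,0,0,11.2,-42,-8.9],[2,0,0,12.8,-48,-10.2]]'
python3 - <<'E'
from h import *
from cell import status
PR,po=port(); need(Rgoal(PR),po+PR@np.array([0,.21,.045])); print(status.read_state()["joints"].round(2))
E
```

```text
t: 7.82
position: [0.5294, -0.1521, 0.2058]
tcp_rot: [0.678, -0.649, 0.123, -0.322]
wrist_force: [-0.6, -0.4, -1.4]
gripper_width: 0.0298
shift cm [ 0.37  4.09 -2.74] turn deg [ 13.55 -50.8  -10.91] | tcp [ 0.5294 -0.1521  0.2058] goal [ 0.5275 -0.1783  0.164 ]
[-0.54  0.27  1.69  0.12  0.91  0.05]
```

```bash
python3 -m crank '[[0,0,-0.5,1.6,-6.3,-1.3],[0,0.5,-1,3.4,-12.7,-2.7],[0,1,-1.5,5,-19,-4],[0.1,1.5,-2,6.8,-25.4,-5.4],[0.1,2,-2.3,8.5,-31.8,-6.8],[0.2,2.5,-2.5,10.2,-38,-8.2],[0.2,2.5,-2.7,11.9,-44.5,-9.5],[0.2,2.5,-2.7,13.55,-50.8,-10.9]]'
python3 - <<'E'
from h import *
PR,po=port(); need(Rgoal(PR),po+PR@np.array([0,.21,.045])); d=wrist("w7"); print(d["joints"].round(2))
E
```

```text
t: 8.48
position: [0.5212, -0.176, 0.1769]
tcp_rot: [0.702, -0.65, -0.278, -0.084]
wrist_force: [0.7, 0.3, -2.2]
gripper_width: 0.0296
shift cm [-0.18  1.39 -0.4 ] turn deg [-0.17  0.22 -0.04] | tcp [ 0.5212 -0.176   0.1769] goal [ 0.5275 -0.1783  0.164 ]
[-0.73  0.28  1.83  0.61  0.84 -1.39]
```

View pics/w7.png

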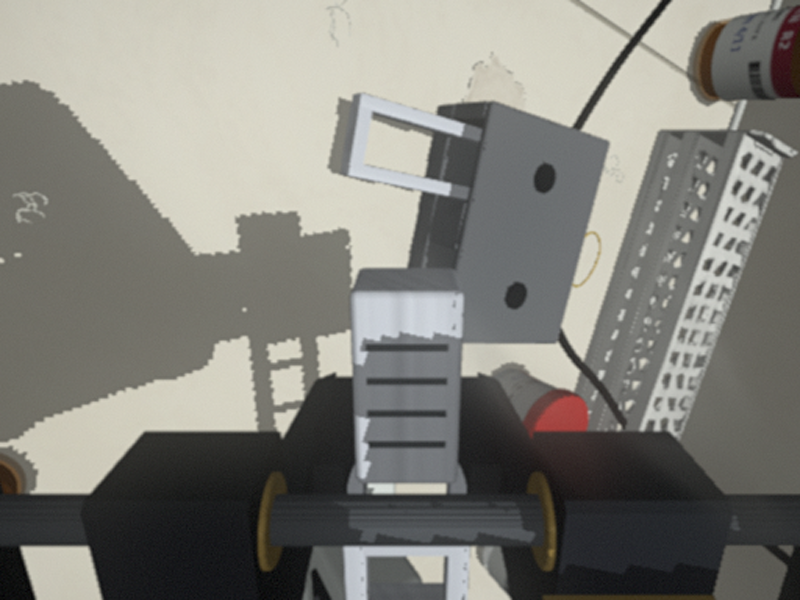

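The wrist view shows the carrier straight in the jaws, with the handle at (352–463,270–480). The reader is hidden below it, so I'll check with the fixed cameras.

```bash
cat >> h.py <<'E'
def fixed(name,tag,box=None):
    from cell import eyes
    import cv2
    c=eyes.camera(name); np.savez(f"pics/{tag}.npz",**c)
    im=cv2.cvtColor(c["color"],cv2.COLOR_RGB2BGR)
    if box: im=im[box[1]:box[3],box[0]:box[2]]
    s=min(800/im.shape[1],600/im.shape[0]); cv2.imwrite(f"pics/{tag}.png",cv2.resize(im,None,fx=s,fy=s,interpolation=cv2.INTER_CUBIC)); print(tag,"scale",s)
    return c
E
python3 - <<'E'
from h import *
fixed("scene","s8",(170,80,330,200)); fixed("top","t8",(250,110,380,207))
E
```

```text
s8 scale 5.0
t8 scale 6.153846153846154
```

View pics/s8.png

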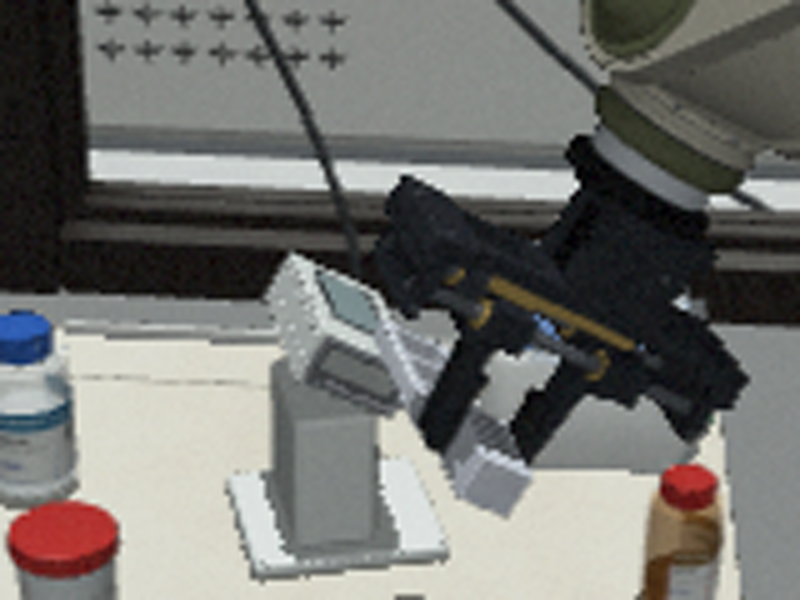

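View pics/t8.png

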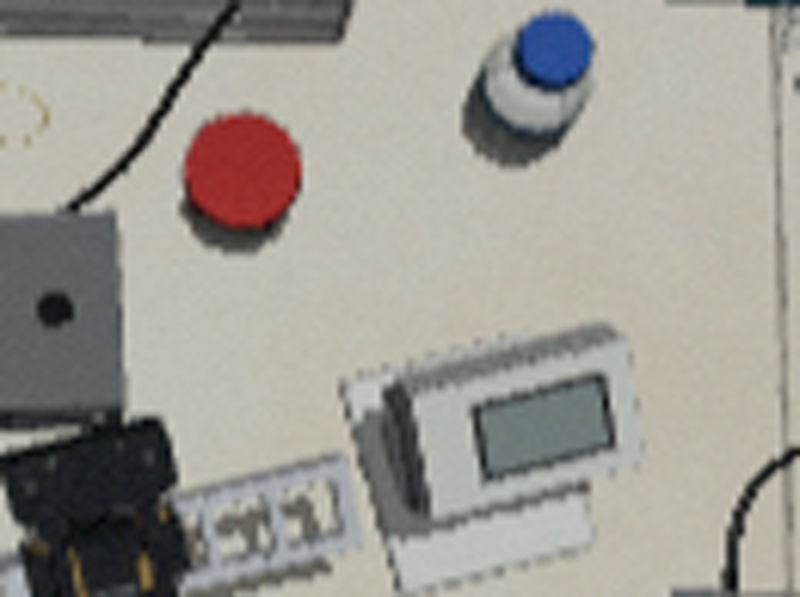

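In the scene crop the tilted mouth is at (355,375), facing the camera, with the carrier at the same tilt on its right. In the top crop the nose is at (350,500) and the mouth at (410,445). Next I'll overlay my model outlines to refine the reader pose.

```bash
cat >> h.py <<'E'
def overlay(tag,box,out,o,psi,Rt,pt,gx=.037,gz=.0126,scale=6):
    import cv2
    c=load(tag); im=cv2.cvtColor(c["color"],cv2.COLOR_RGB2BGR)[box[1]:box[3],box[0]:box[2]]
    s=min(800/im.shape[1],600/im.shape[0]); im=cv2.resize(im,None,fx=s,fy=s,interpolation=cv2.INTER_CUBIC)
    def pr(X):
        q=c["K"]@(c["R"]@X+c["t"]); u=q[:2]/q[2]; return tuple(int(round(v)) for v in ((u-np.array(box[:2])+.5)*s-.5))
    def poly(F,org,pts,col):
        p=[pr(org+F@np.array(a)/1000.) for a in pts]
        for a,b in zip(p,p[1:]+p[:1]): cv2.line(im,a,b,col,1)
    PR,po=port(o,psi)
    poly(PR,po,[(-32,-50,22),(32,-50,22),(32,50,22),(-32,50,22)],(0,0,255))
    poly(PR,po,[(-23.5,50,0),(23.5,50,0),(23.5,50,15),(-23.5,50,15)],(0,200,0))
    F=np.stack([np.cos(np.radians(psi))*np.array([1,np.tan(np.radians(psi)),0]),PR[:,1],[0,0,1]],1)
    poly(F,np.array([o[0],o[1],0]),[(-60,-54,12),(60,-54,12),(60,54,12),(-60,54,12)],(255,0,0))
    C=np.stack([Rt[:,2],-Rt[:,0],-Rt[:,1]],1); co=pt-C@np.array([gx,0,gz])
    poly(C,co,[(-82.5,-22,12),(22.5,-22,12),(22.5,22,12),(-82.5,22,12)],(255,0,255))
    poly(C,co,[(82.5,-15,0),(82.5,15,0),(82.5,15,26),(82.5,-15,26)],(255,0,255))
    poly(C,co,[(-82.5,-22,0),(-82.5,22,0),(-82.5,22,12),(-82.5,-22,12)],(255,255,0))
    cv2.imwrite(f"pics/{out}.png",im)
E
python3 - <<'E'
from h import *
d=load("w7")
for t,b,o in [("s8",(210,120,290,185),"s8o"),("t8",(270,160,360,210),"t8o")]: overlay(t,b,o,(.607,-.374,.125),16.,d["tR"],d["tp"])
E
```

```text
(no output)
```

View pics/s8o.png

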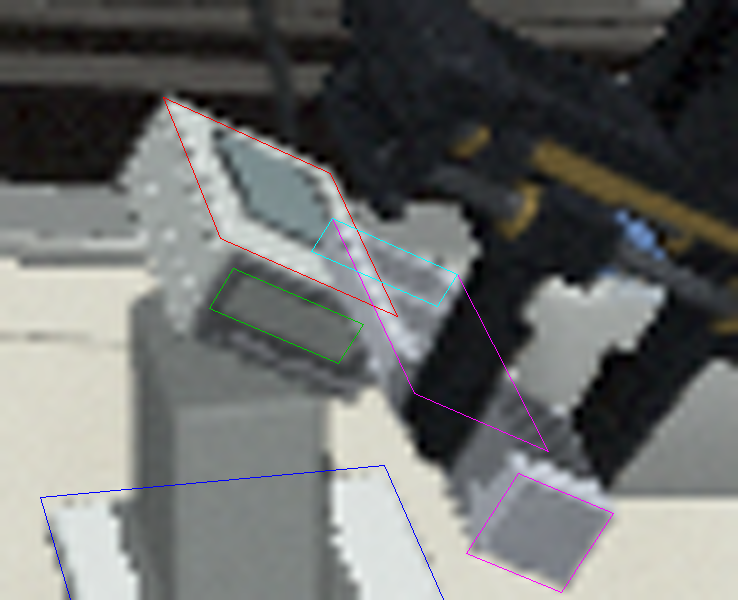

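View pics/t8o.png

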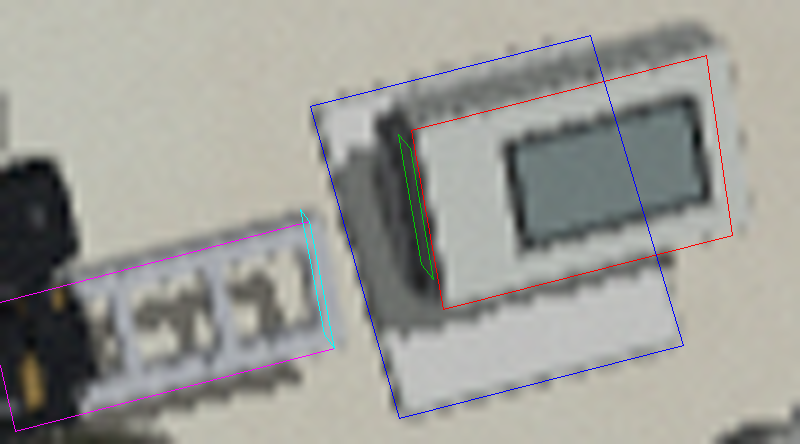

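```bash
python3 - <<'E'
from h import *
d=load("w7")
for t,b,o in [("s8",(218,132,266,168),"s8z"),("t8",(296,165,336,195),"t8z")]: overlay(t,b,o,(.607,-.374,.125),16.,d["tR"],d["tp"])
E
```

```text
(no output)
```

View pics/s8z.png

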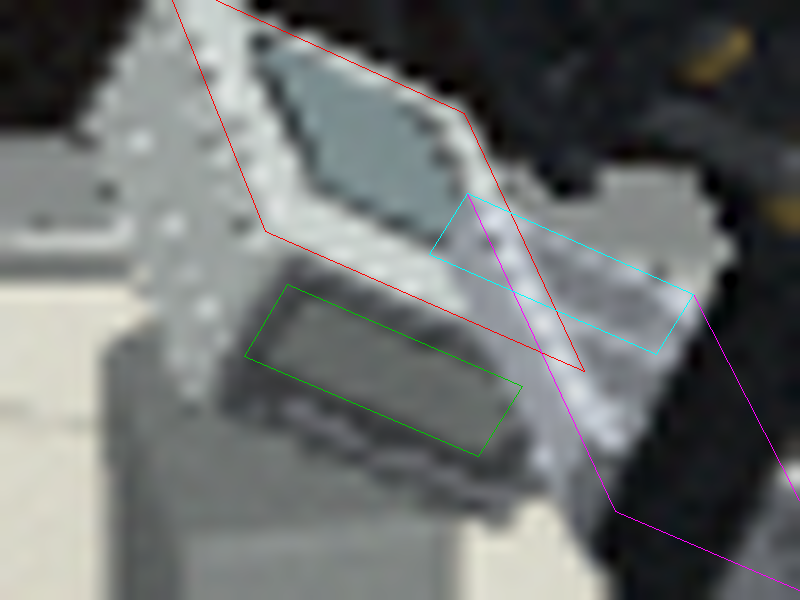

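View pics/t8z.png

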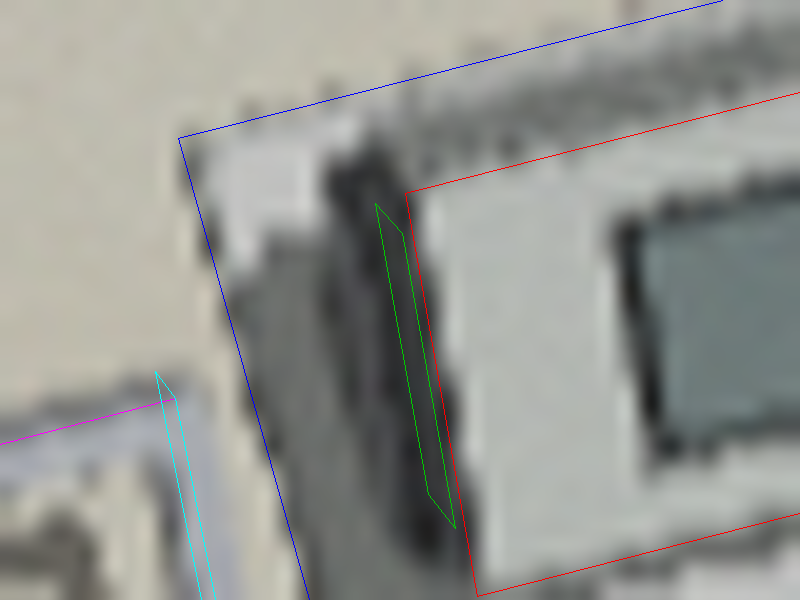

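The overlay agrees to about a pixel in both cameras: the mouth centre is predicted at (383,370) and seen at about (380,370). The nose sits about 2 mm further out than modelled. Next I'll go to pre-insertion.

```bash
python3 - <<'E'
from h import *
PR,po=port(); need(Rgoal(PR),po+PR@np.array([0,.190,.0143]))
E
```

```text
shift cm [-0.19  4.51 -2.36] turn deg [-0.03 -0.33 -0.14] | tcp [ 0.5214 -0.1764  0.1775] goal [ 0.5478 -0.1933  0.1374]
```

```bash
python3 -m crank '[[-0.1,1.5,0,0,-0.3,-0.1],[-0.2,3,0,0,-0.3,-0.1],[-0.2,4.2,-0.5,0,-0.3,-0.1],[-0.2,4.5,-1.2,0,-0.3,-0.1],[-0.2,4.5,-2,0,-0.3,-0.1],[-0.2,4.5,-2.35,0,-0.3,-0.1],[-0.2,4.5,-2.35,0,-0.3,-0.1]]'
python3 - <<'E'
from h import *
from cell import status
PR,po=port(); need(Rgoal(PR),po+PR@np.array([0,.190,.0143]))
fixed("scene","s9",(218,132,266,168)); fixed("top","t9",(280,160,340,205)); Rt,pt=tool(status.read_state())
overlay("s9",(218,132,266,168),"s9",(.607,-.374,.125),16.,Rt,pt,gx=.039)
overlay("t9",(280,160,340,205),"t9",(.607,-.374,.125),16.,Rt,pt,gx=.039)
E
```

```text
t: 9.22
position: [0.5478, -0.1944, 0.138]
tcp_rot: [0.702, -0.651, -0.275, -0.087]
wrist_force: [-0.8, 0.6, -1.4]
gripper_width: 0.0299
shift cm [-0.01  0.06  0.11] turn deg [ 0.06 -0.11 -0.02] | tcp [ 0.5478 -0.1944  0.138 ] goal [ 0.5478 -0.1933  0.1374]
s9 scale 16.666666666666668
t9 scale 13.333333333333334
```

View pics/s9.png

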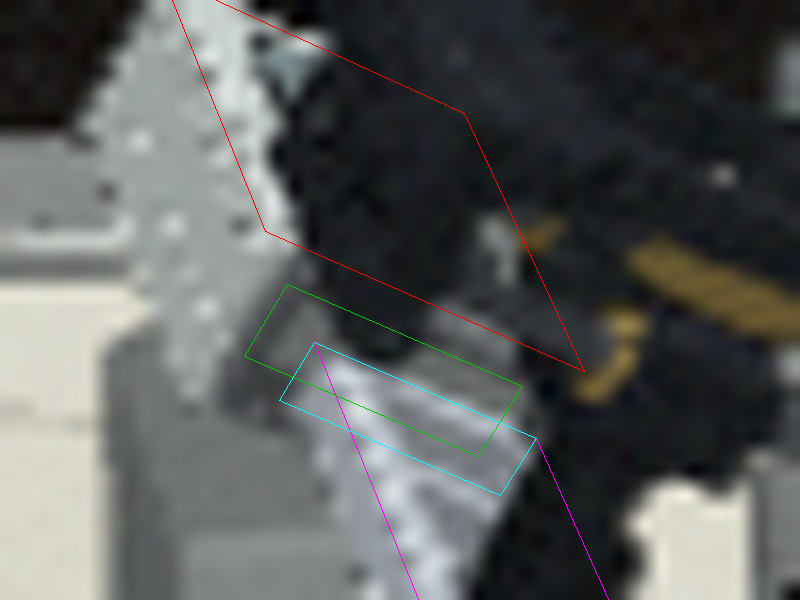

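View pics/t9.png

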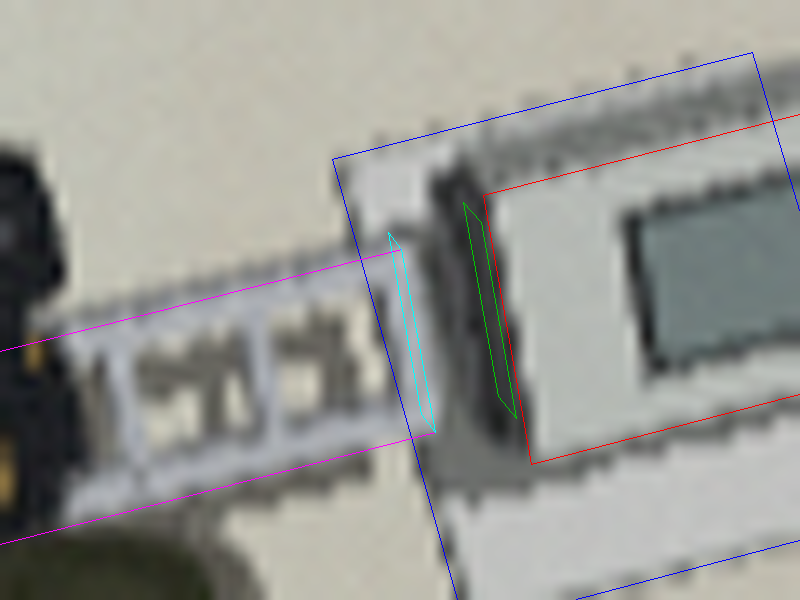

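```bash
python3 - <<'E'
from h import *
import cv2
from scipy.ndimage import map_coordinates
from cell import status
Rt,pt=tool(status.read_state())
c=load("t9");g=cv2.cvtColor(c["color"],cv2.COLOR_RGB2GRAY).astype(float)
PR,po=port(); C=np.stack([Rt[:,2],-Rt[:,0],-Rt[:,1]],1); co=pt-C@np.array([.039,0,.0126])
def px(X):
    q=X@c["R"].T+c["t"];q=q@c["K"].T;return q[...,:2]/q[...,2:]
def prof(F,o,axis_y,lo,hi,z,y0,name,along):
    # profile of brightness vs coordinate 'across', averaged along
    r=np.arange(lo,hi,1.0);out=[]
    for a in along:
        pts=np.array([[a,v,z] if axis_y else [v,a,z] for v in r])/1000
        u=px(o+pts@F.T); out.append(map_coordinates(g,[u[:,1],u[:,0]],order=1))
    print(name); m=np.mean(out,0); print(" ".join(f"{int(v)}:{int(b)}" for v,b in zip(r,m)))
prof(C,co,True,-30,-14,12,0,"carrier -y(+portx) edge",np.arange(-75,-35,3)); prof(C,co,True,14,30,12,0,"carrier +y (-portx)",np.arange(-75,-35,3))
prof(PR,po,False,-40,-24,22,0,"roof -32",np.arange(-40,40,4)); prof(PR,po,False,24,40,22,0,"roof +32",np.arange(-40,40,4))
prof(PR,po,True,42,66,22,0,"roof y50",np.arange(-25,25,4))
E
```

```text
carrier -y(+portx) edge
-30:178 -29:171 -28:162 -27:151 -26:141 -25:136 -24:137 -23:143 -22:151 -21:160 -20:167 -19:171 -18:172 -17:172 -16:171 -15:168
carrier +y (-portx)
14:151 15:159 16:166 17:169 18:166 19:160 20:152 21:143 22:135 23:127 24:121 25:120 26:121 27:128 28:138 29:151
roof -32
-40:182 -39:174 -38:164 -37:151 -36:137 -35:128 -34:126 -33:131 -32:140 -31:150 -30:160 -29:170 -28:177 -27:181 -26:183 -25:182
roof +32
24:176 25:182 26:183 27:183 28:182 29:180 30:176 31:169 32:160 33:150 34:139 35:128 36:122 37:119 38:118 39:117
roof y50
42:183 43:183 44:183 45:182 46:178 47:162 48:133 49:100 50:77 51:67 52:63 53:59 54:53 55:49 56:50 57:55 58:64 59:73 60:77 61:78 62:79 63:83 64:89 65:99
```

```bash
python3 -m crank '[[0.08,0.05,0,0,-0.1,0],[0.08,0.05,-0.5,0,-0.1,0],[0.08,0.05,-1,0,-0.1,0],[0.08,0.05,-1.5,0,-0.1,0],[0.08,0.05,-2,0,-0.1,0],[0.08,0.05,-2.5,0,-0.1,0],[0.08,0.05,-2.5,0,-0.1,0]]'
python3 - <<'E'
from h import *
PR,po=port(); need(Rgoal(PR),po+PR@np.array([0.0008,.165,.0143]))
E
```

```text
t: 9.9
position: [0.5555, -0.2185, 0.1378]
tcp_rot: [0.702, -0.651, -0.276, -0.086]
wrist_force: [-0.2, -0.2, -0.9]
gripper_width: 0.0295
shift cm [0.01 0.01 0.13] turn deg [ 0.06 -0.01 -0.02] | tcp [ 0.5555 -0.2185  0.1378] goal [ 0.5553 -0.2172  0.1378]
```

```bash
python3 -m crank '[[0,0,-0.6,0,0,0],[0,0,-1.2,0,0,0],[0,0,-1.8,0,0,0],[0,0,-2.4,0,0,0],[0,0,-3,0,0,0],[0,0,-3,0,0,0]]'
python3 - <<'E'
from h import *
from cell import status
PR,po=port(); need(Rgoal(PR),po+PR@np.array([0.0008,.135,.0143])); Rt,pt=tool(status.read_state())
fixed("scene","s10",(210,125,282,179)); fixed("top","t10",(280,160,340,205))
E
```

```text
t: 10.4
position: [0.5641, -0.2485, 0.1378]
tcp_rot: [0.701, -0.652, -0.276, -0.087]
wrist_force: [0.0, 0.5, -0.7]
gripper_width: 0.0298
shift cm [0.02 0.02 0.25] turn deg [ 0.11 -0.03 -0.01] | tcp [ 0.5641 -0.2485  0.1378] goal [ 0.5636 -0.246   0.1378]
s10 scale 11.11111111111111
t10 scale 13.333333333333334
```

View pics/s10.png

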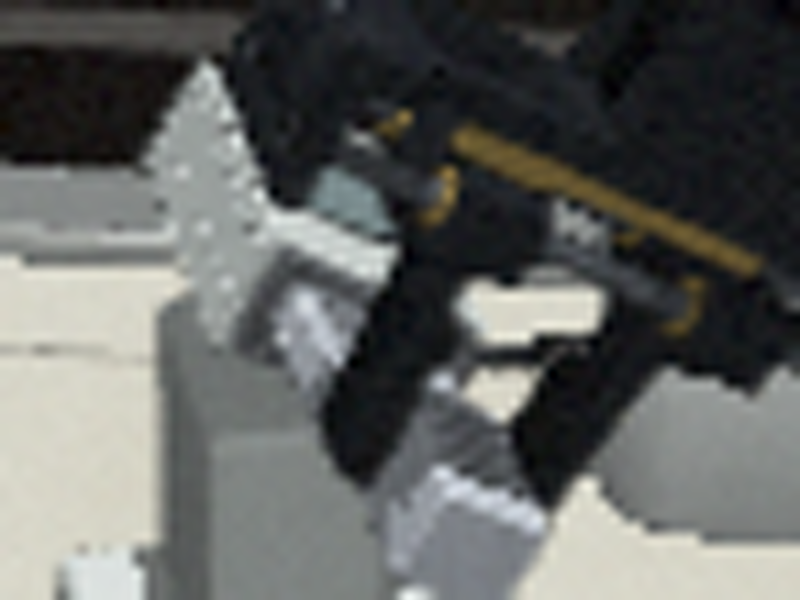

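View pics/t10.png

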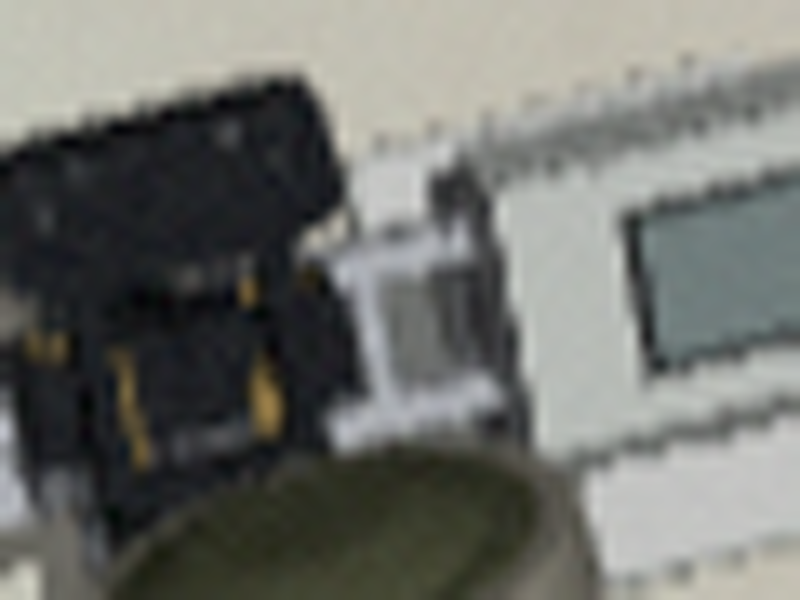

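The nose is inside the channel: in the scene crop the rail enters the mouth at (300,310), and the top crop shows it under the roof at about x = 500. There's no extra force, so I'll keep sliding.

```bash
python3 -m crank '[[0,0,-0.7,0,0,0],[0,0,-1.4,0,0,0],[0,0,-2.1,0,0,0],[0,0,-2.8,0,0,0],[0,0,-3.5,0,0,0],[0,0,-4.2,0,0,0],[0,0,-4.8,0,0,0],[0,0,-4.8,0,0,0]]'
python3 - <<'E'
from h import *
PR,po=port(); need(Rgoal(PR),po+PR@np.array([0.0008,.070,.0143]))
E
```

```text
t: 11.17
position: [0.5771, -0.2948, 0.1377]
tcp_rot: [0.701, -0.652, -0.276, -0.087]
wrist_force: [0.1, -0.8, -1.9]
gripper_width: 0.0294
shift cm [ 0.04  0.01 -1.43] turn deg [ 0.1  -0.05 -0.02] | tcp [ 0.5771 -0.2948  0.1377] goal [ 0.5815 -0.3085  0.1378]
```

```bash
python3 -m crank '[[0,0.05,-0.3,0,0,0],[0,0.1,-0.6,0,0,0],[0,0.1,-0.9,0,0,0],[0,0.1,-1,0,0,0],[0,0.1,-1.1,0,0,0],[0,0.1,-1.1,0,0,0]]'
python3 -m crank '[[0,0.05,-0.1,0,0,0],[0,0.05,-0.2,0,0,0],[0,0.05,-0.2,0,0,0]]'
python3 - <<'E'
from h import *
PR,po=port(); need(Rgoal(PR),po+PR@np.array([0.0008,.070,.0143]))
E
```

```text
t: 11.67
position: [0.5807, -0.3053, 0.1368]
tcp_rot: [0.701, -0.652, -0.276, -0.087]
wrist_force: [0.5, -0.6, -1.3]
gripper_width: 0.0297
t: 11.92
position: [0.5812, -0.3064, 0.1366]
tcp_rot: [0.702, -0.651, -0.276, -0.086]
wrist_force: [-5.4, 4.5, 3.9]
gripper_width: 0.0293
shift cm [ 0.03 -0.12 -0.21] turn deg [-0.03 -0.03 -0.03] | tcp [ 0.5812 -0.3064  0.1366] goal [ 0.5815 -0.3085  0.1378]
```

```bash
python3 -m crank '[[0,-0.05,-0.1,0,0,0],[0,-0.05,-0.2,0,0,0],[0,-0.05,-0.2,0,0,0]]'
python3 -m crank '[[0,0,-0.1,0,0,0],[0,0,-0.2,0,0,0],[0,0,-0.2,0,0,0]]'
python3 - <<'E'
from h import *
PR,po=port(); need(Rgoal(PR),po+PR@np.array([0.0008,.070,.0143]))
E
```

```text
t: 12.17
position: [0.5811, -0.3065, 0.1366]
tcp_rot: [0.704, -0.649, -0.276, -0.085]
wrist_force: [-6.1, 8.4, 2.0]
gripper_width: 0.0299
t: 12.42
position: [0.5812, -0.3065, 0.1365]
tcp_rot: [0.705, -0.647, -0.276, -0.084]
wrist_force: [-8.7, 8.8, 5.1]
gripper_width: 0.0297
shift cm [ 0.04 -0.12 -0.2 ] turn deg [-0.6   0.02 -0.12] | tcp [ 0.5812 -0.3065  0.1365] goal [ 0.5815 -0.3085  0.1378]
```

```bash
python3 - <<'E'
from h import *
from cell import status
Rt,pt=tool(status.read_state())
fixed("scene","s11",(210,125,282,179)); fixed("top","t11",(270,160,350,210))
overlay("t11",(280,160,340,205),"t11o",(.609,-.3755,.125),16.,Rt,pt,gx=.039)
wrist("w11")
E
```

```text
s11 scale 11.11111111111111
t11 scale 10.0
```

View pics/s11.png

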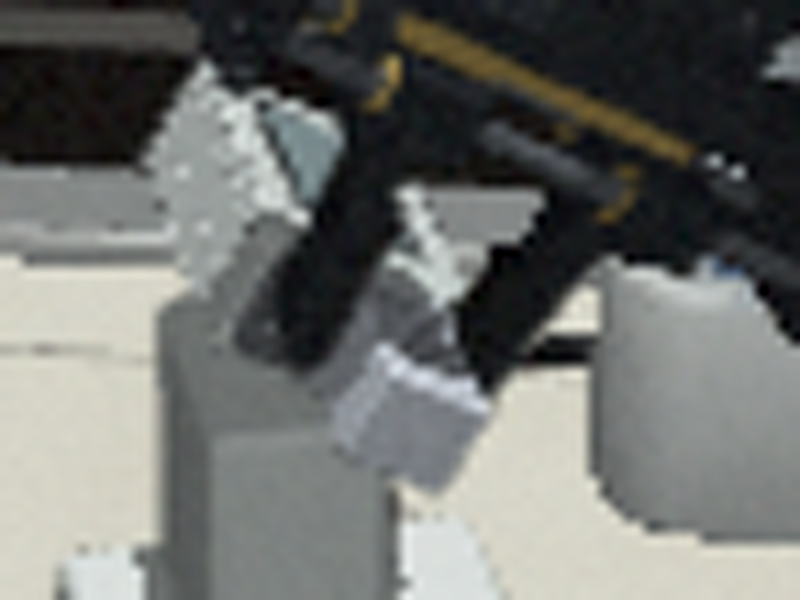

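View pics/t11o.png

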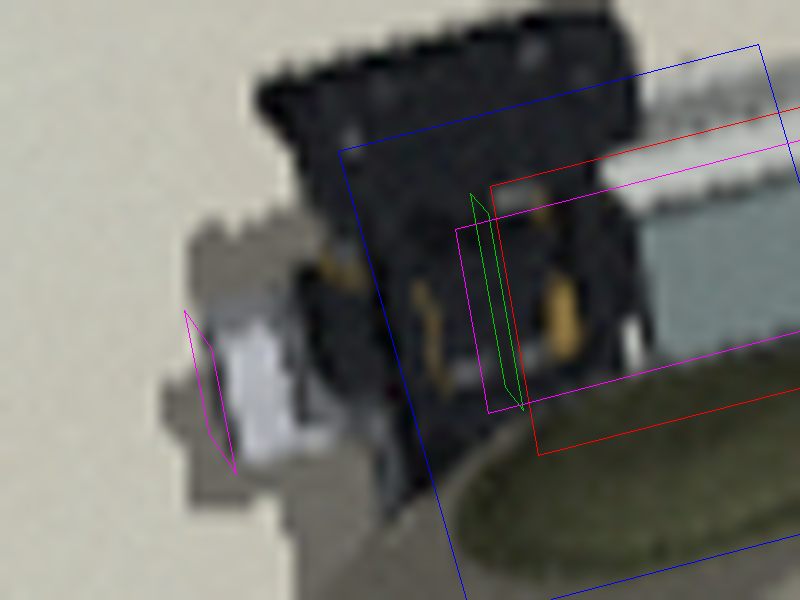

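View pics/w11.png

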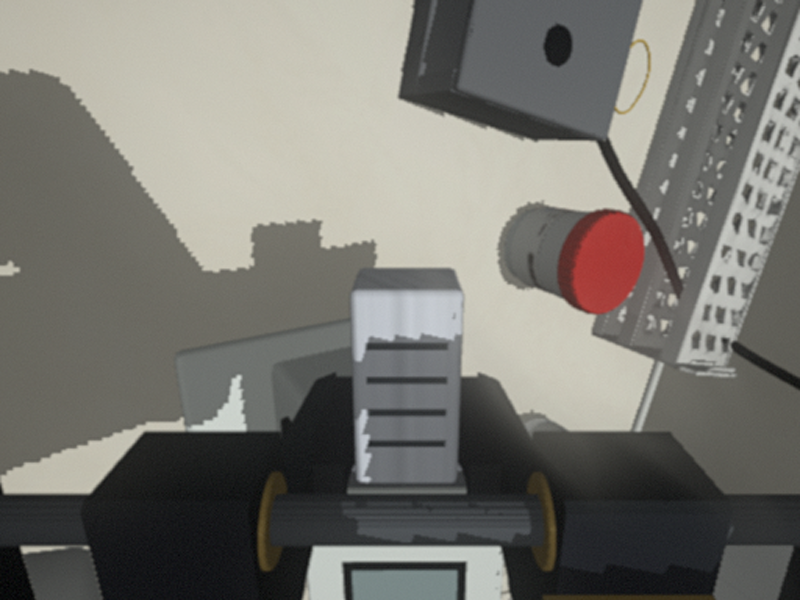

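Contact reads about 10 N along the channel and the carrier isn't advancing. The estimated nose position is port y ≈ -48 to -50 mm. I'll relax, let go, back off along the channel normal and verify.

```bash
python3 -m crank '[[0,0,0,0,0,0],[0,0,0,0,0,0]]' && python3 -m crank '[[0,0,0,0,0,0],[0,0,0,0,0,0],[0,0,0,0,0,0],[0,0,0,0,0,0]]' 4.4 && python3 -m crank '[[0,-1,0,0,0,0],[0,-3,0,0,0,0],[0,-6,0,0,0,0],[0,-9,0.5,0,0,0],[0,-12,1.5,0,0,0],[0,-13,3,0,0,0],[0,-13,5,0,0,0],[0,-13,5,0,0,0]]'
python3 - <<'E'
from h import *
fixed("scene","s12",(210,125,282,179)); fixed("top","t12",(270,160,350,210)); wrist("w12")
E
```

```text
t: 12.73
position: [0.5812, -0.3063, 0.1368]
tcp_rot: [0.705, -0.648, -0.276, -0.084]
wrist_force: [-2.9, 1.1, 2.3]
gripper_width: 0.0298
t: 13.07
position: [0.5812, -0.3065, 0.1368]
tcp_rot: [0.705, -0.648, -0.276, -0.084]
wrist_force: [-0.4, -0.1, -0.7]
gripper_width: 0.0437
t: 13.73
position: [0.5044, -0.2757, 0.2515]
tcp_rot: [0.705, -0.648, -0.277, -0.084]
wrist_force: [-0.1, 0.9, 0.4]
gripper_width: 0.0439
s12 scale 11.11111111111111
t12 scale 10.0
```

View pics/s12.png

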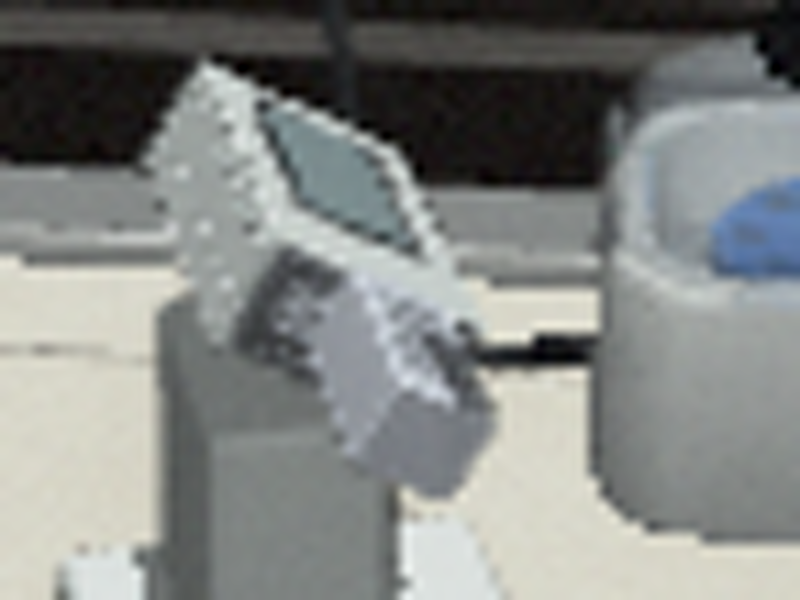

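View pics/t12.png

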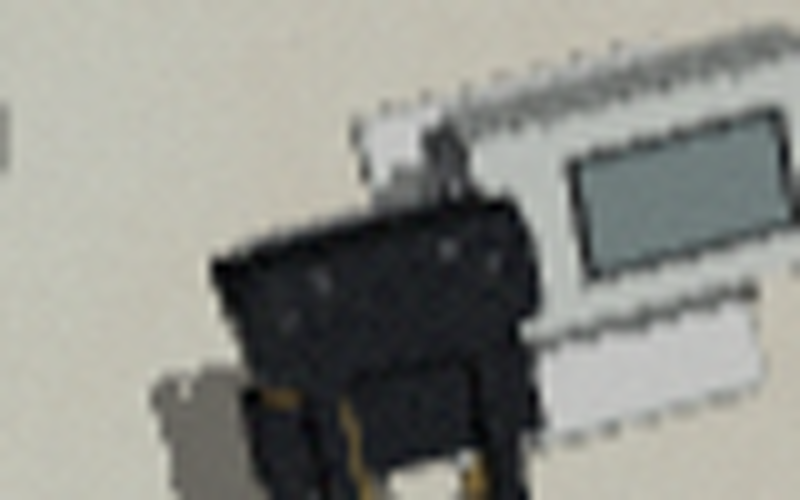

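View pics/w12.png

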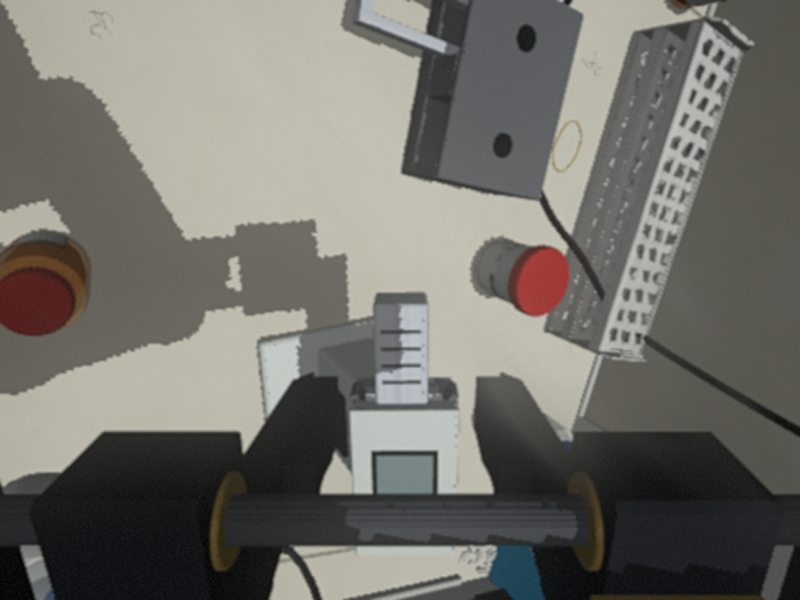

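The wrist view shows the carrier seated, with its handle at (373–428, 293–403) and the roof front edge at about v = 407. I'll zoom in and compare with the model in the home position.

```bash
python3 - <<'E'
from h import *
PR,po=port((.608,-.3745,.125),16.)
# pretend tool pose placing carrier home: carrier x=portY, z=portZ, origin at y=+32.5
Rt=Rgoal(PR); gx,gz=.039,.0126
pt=po+PR@np.array([0,.0325+gx,gz])
overlay("w12",(215,180,305,247),"w12o",(.608,-.3745,.125),16.,Rt,pt,gx=gx,gz=gz)
import cv2
c=load("w12");cv2.imwrite("pics/w12z.png",cv2.resize(cv2.cvtColor(c["color"],cv2.COLOR_RGB2BGR)[180:247,215:305],None,fx=8.89,fy=8.89,interpolation=cv2.INTER_CUBIC))
E
```

```text
(no output)
```

View pics/w12o.png

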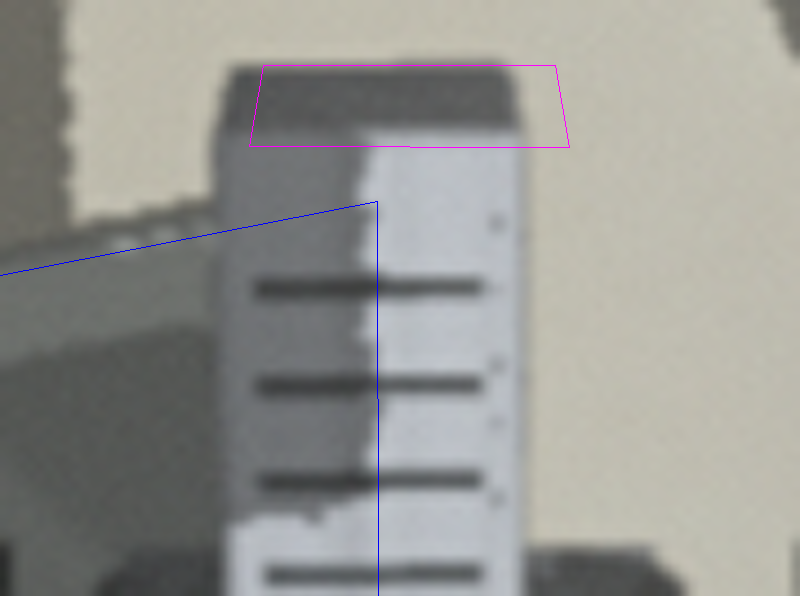

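View pics/w12z.png

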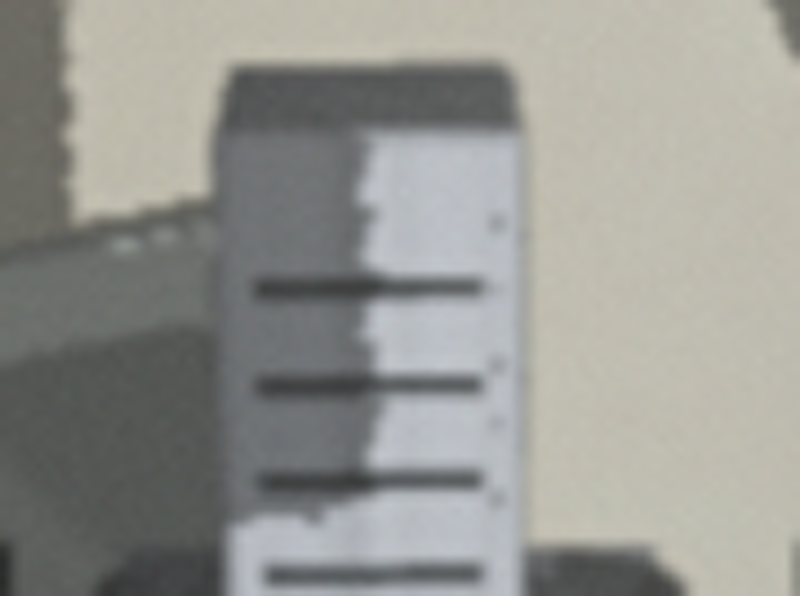

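```bash
python3 - <<'E'
from h import *
import cv2
from cell import status
s=status.read_state();print(s["position"],load("w12")["tp"])
c=load("w12");cv2.imwrite("pics/w12y.png",cv2.resize(cv2.cvtColor(c["color"],cv2.COLOR_RGB2BGR)[225:325,210:310],(600,600),interpolation=cv2.INTER_CUBIC))
overlay("s12",(218,132,266,168),"s12o",(.608,-.3745,.125),16.,Rgoal(port()[0]),port((.608,-.3745,.125),16.)[1]+port()[0]@np.array([0,.0325+.039,.0126]),gx=.039)
E
```

```text
[ 0.50532052 -0.27807575  0.25024157] [ 0.50516163 -0.27766093  0.25061963]
```

View pics/w12y.png

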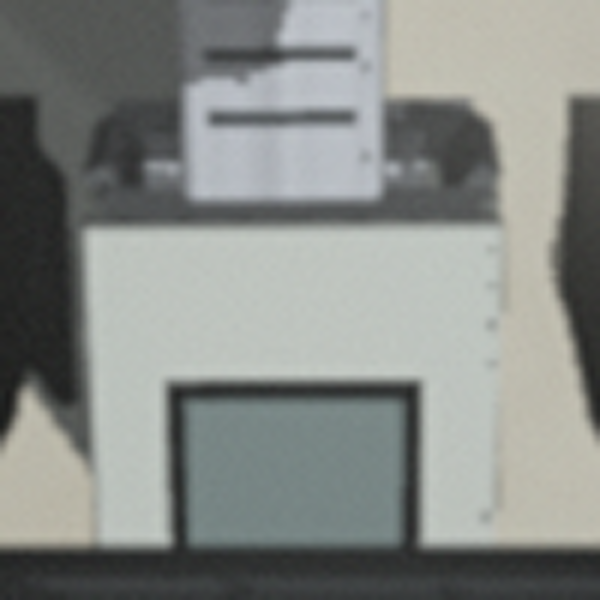

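View pics/s12o.png

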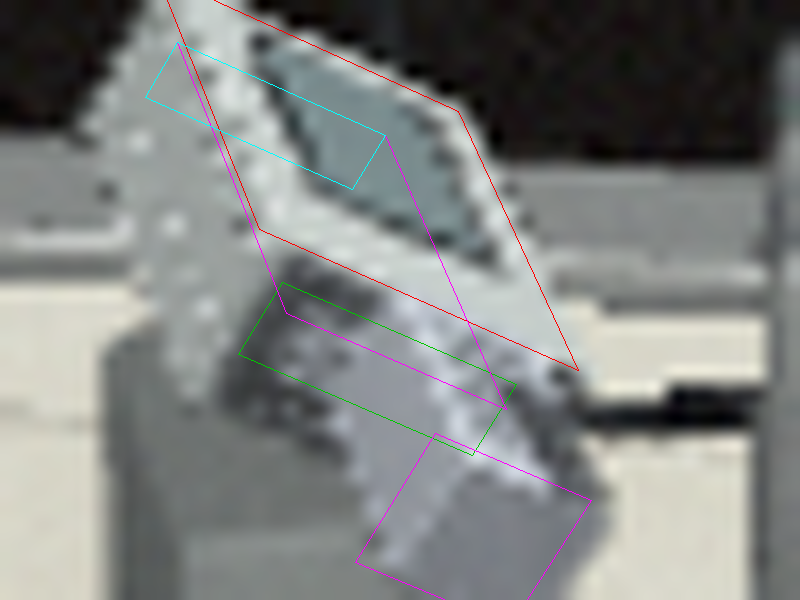

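The block's front edge measures about 5.2 mm beyond the roof edge (y = +50), and fully home would be 5 mm. This agrees with the hard stop I felt. The sides are parallel to the roof edges, carrier_one is still parked, and the gripper is clear. Handing in.

```bash
python3 - <<'E'
from cell import job,status
s=status.read_state(); print(s["t"],s["wrist_force"],s["qvel"].round(4)); print(job.close_job())
E
```

```text
13.8833 [-0.49242945 -0.68606478 -0.00906643] [-0.0025  0.0222 -0.0087  0.0005 -0.0018  0.001 ]
the job is handed in; nothing more can be done
None
```

I pulled the three-opening carrier out of the dock, laid it flat on the bench and let go. I then gripped it again by its handle block, slid it nose first into the tilted channel until it stopped, and let go. The job was handed in at about 13.9 s; no verdict is reported.

**Last checks**
- **Seating:** The carrier stopped advancing at about 10 N along the channel. The wrist picture puts the block's front edge about 5.2 mm beyond the roof edge, where fully home would be 5 mm.
- **Alignment:** The handle sides look parallel to the roof edges.
- **Other objects:** Carrier_one still looked parked in the last wrist picture. The gripper never came near the bottle, cup or beaker. I judged these by eye and did not measure their positions again at the end.
- **Clearance:** The gripper was well clear of everything, with the wrist force under 1 N.

**Where checks disagreed**
- The nose position worked out from the arm pose ranged from -47.5 to -49.5 mm along the channel, depending on which reader fit I used. Both are within the 4 mm tolerance.
- The final wrist picture was offset a few mm from my model outline, so I used only distances within that picture.

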